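# Warm the sauces under the lamp

### The job

Put the sauces on to warm: squeeze the two yellow tabs on the lamp's collar together and, keeping them squeezed, turn the lamp hood aside until it locks in its parked position, then move the tape roll and the stack of blue cups (standing) from the warm plate onto the cork mat, and stand every small squeeze bottle that is out on the worktop to the right of the warming station (amber, teal, brown and near-black; not the ones in the wire basket) upright on the warm plate, inside its rim. Then squeeze the tabs again, turn the hood back over the plate until it locks, and finally twist the black start knob clockwise to its stop and let it spring back. Leave everything else on the worktop where it stands.

Things in the scene. Friction and masses are not known exactly. Their poses are not given: they have to be found in the camera images.
- bottle_honey: amber-orange squeeze bottle with a white cone nozzle, 44 mm diameter, 155 mm tall; the plain cylinder is 118 mm high; 0.11 to 0.22 kg; may be absent. Origin: centre of its base; z up along the bottle. Stands on the worktop at the start, to the right of the warming station.
- bottle_teal: teal squeeze bottle with a white cone nozzle, 44 mm diameter, 143 mm tall; the plain cylinder is 106 mm high; 0.11 to 0.22 kg; may be absent. Origin: centre of its base; z up along the bottle. Stands on the worktop at the start, to the right of the warming station.
- bottle_choc: milk-chocolate-brown squeeze bottle with a black cone nozzle, 40 mm diameter, 139 mm tall; the plain cylinder is 103 mm high; 0.11 to 0.22 kg; may be absent. Origin: centre of its base; z up along the bottle. Stands on the worktop at the start, to the right of the warming station.
- bottle_dark: very dark brown, nearly black squeeze bottle with a black cone nozzle, 45 mm diameter, 143 mm tall; the plain cylinder is 106 mm high; 0.11 to 0.22 kg; may be absent. Origin: centre of its base; z up along the bottle. Stands on the worktop at the start, to the right of the warming station.
- tape: Roll of packing tape lying flat on the warm plate at the start: 61 mm diameter, 16 mm high (the hole counts as solid), 0.04 kg. Origin: centre of its underside. To be put on the cork mat.
- cup_stack: Short stack of blue paper cups, rims down, standing on the warm plate at the start: 57 mm diameter up to 26 mm height, then narrowing evenly to 43 mm at the top, 86 mm tall, 0.03 kg. Origin: centre of its underside; z up. To be put on the cork mat, standing.
- mat: Thin cork mat fixed to the worktop on the right, 120 mm (along its x) by 180 mm (along its y), 4 mm thick. Origin: centre of its underside. The tape and the cups fit side by side at y = +-42 mm.
- warmer: Warming station, fixed to the worktop. Origin on the worktop under the plate's centre; z up, x from the plate to the lamp post, y to the left. The post and collar axis is at x = 152 mm, y = 0. Red control box with the start knob: centre x = -10, y = -146 mm, 120 (x) by 75 (y) mm, 68 mm high. The hood, at z = 182 to 224 mm, clears a standing bottle by 14 mm.
- tray (a point): Centre of the top of the warm plate, 12 mm above the worktop: a dark ribbed steel square, 191 x 191 mm inside a steel rim 7 mm thick that stands 10 mm above the plate. Axes as warmer. Four bottles fit, at x, y = +-45 mm.
- collar_grip (a point): Point on the collar's vertical axis, 226 mm above the worktop, at mid-height of the two yellow tabs. The collar, a black block 44 (x) by 26 (y) mm, ends 18 mm above this point and carries the red hood on a 14 mm tube that runs along the point's -x, 16 mm below this point. The axes turn with the collar; squeeze the tabs along the point's y. Lock lugs (radius 30 mm) begin 30 mm below.
- tab_left_face (a point): Middle of the outer face of the yellow tab on the collar's +y side; moves with the tab. Each tab is a flat ribbed plate, 26 mm wide (along the collar's x) and 30 mm tall. The other tab mirrors it. Outer faces: 54 mm apart when out and 40 mm apart when fully squeezed.
- hood_center (a point): Centre of the underside of the red round lamp hood (124 mm diameter, 42 mm thick), 152 mm from the collar axis and 182 mm above the worktop. Over the centre of the warm plate when closed; to the left of the post when parked.
- hood (a joint): Angle of collar and hood, rad: 0 = closed over the plate; grows clockwise from above to 1.5 = parked (hard stops). Turns easily (0.05 N m) with both tabs in by over 5 mm; otherwise their teeth catch on fixed lugs about 0.12 rad from the end. It may be let go and retaken about midway (0.65 to 0.85). Let go within 0.08 of an end, the tabs spring out and lock.
- tab_left (a joint): How far the tab on the collar's +y side is squeezed in, m: 0 = sprung out, 0.007 = fully in. Spring: about 3 N at the start of the travel, 9 N fully in; a grip of 15 N or more squeezes both home.
- tab_right (a joint): How far the tab on the collar's -y side is squeezed in, m: 0 = sprung out, 0.007 = fully in. Spring: about 3 N at the start of the travel, 9 N fully in; a grip of 15 N or more squeezes both home.
- knob_grip (a point): Point on the vertical axis of the black start knob, 97 mm above the worktop, inside its bar grip: 40 mm long (along the point's x), 14 mm thick (along its y: pinch it so) and 26 mm tall; its top is 11 mm above this point. The knob's round skirt, 42 mm in diameter, begins 14 mm below this point. The axes turn with the knob.
- knob (a joint): Angle of the start knob, rad: 0 = rest; grows clockwise seen from above to 1.0 = the stop (start). A spring drives it back to 0 when let go (0.04 N m at rest, 0.16 N m at the stop).
- cinnamon: spice jar with a white cap, 47 mm diameter, 98 mm tall; a bystander, to be left where it stands. Origin: centre of its base.
- cocoa: spice jar with a dark brown cap, 44 mm diameter, 105 mm tall; a bystander, to be left where it stands. Origin: centre of its base.
- shaker: white sugar shaker, 49 mm diameter, 88 mm tall; a bystander, to be left where it stands. Origin: centre of its base.
- timer: digital kitchen timer on a foot, 48 x 82 x 63 mm; a bystander, to be left where it stands. Origin: centre of its base.
- lids: stack of clear dome lids, 80 mm diameter, 60 mm tall; a bystander, to be left where it stands. Origin: centre of its base.
- tall_bottle: empty clear bottle with a black cap, 89 mm diameter, 277 mm tall; a bystander, to be left where it stands. Origin: centre of its base.
- cup: clear plastic cup standing rim down, 73 mm diameter, 88 mm tall; a bystander, to be left where it stands. Origin: centre of its base.

How it is judged:
By the outcome, as a careful person would: the job done as asked, in the order asked, and still so for the second after the job is handed in, with the robot touching nothing.
Of bottle_honey, bottle_teal, bottle_choc, bottle_dark only 2 to 4 are there at a start; the rules pass over those that are not, and their reading is None.
At some moment in a run one of tape may be knocked a few centimetres aside while the robot is not near it.
Once in a run the grip may slacken for a moment while it holds something.
It also fails if it takes over 210 s, if anything falls off the work surface, if the arm or the gripper's body presses on something with over 40 N, if the wrist force passes 120 N, or if a joint passes its speed limit or range.

### The arm

A 6-joint arm with a two-finger parallel gripper is mounted at the origin on a cart in front of the work surface, level with it; the furniture and walls round the work are solid. World frame = base frame: x ahead of the robot, y to its left, z up, the work surface at z = 0. Lengths are in mm, angles in rad, forces in N, time in s.
With the tool pointing down it reaches from about 275 to 750 mm from the base axis. Payload 10.2 kg.
Tool frame: the origin (TCP) lies between the finger pads; the fingertips stand 17 mm ahead of it and the grasp point (between the pads) lies 2 mm behind it; z points along the fingers, y is the line along which they close (so a half turn about z gives the same grasp; the last joint's range is limited). The gripper opens to 85 mm and grips with 20 to 120 N. Pads are 22 mm wide; open, the fingers measure 114 mm over their backs; the gripper's body (76 mm by 85 mm) begins 54 mm behind the grasp point. The pads swing forward as they close: fully open they stand 13 mm farther back than shut.
Start: joints at [1.106, 0.313, 1.498, -0, 1.331, -0.223], TCP at [125.724, 509.73, 248.294] pointing down, gripper open.
Joint ranges: [-2.94, 2.94], [-0.97, 2.17], [0.19, 2.56], [-1.23, 4.37], [0.02, 3.11], [-2.88, 2.88]. Speed limits (rad/s): [2.39, 2.39, 3.01, 3.14, 3.14, 3.14].

### API

Orientations are given as a unit quaternion [w, x, y, z].
In Python, from rig import * gives the robot as it stands.
- The arm moves only by the tool step_arm, never from a script. Its argument "commands" is text: rows parted by semicolons, each of 7 numbers parted by spaces: the opening, from 0 (shut) to 1 (fully open), then the shift along the tool's x, y, z in cm, then the turn, a rotation vector about the tool's x, y, z in rad. In form: hand x y z rx ry rz; .... A call has 1 to 20 rows; each row is the pose to reach, as a shift and turn from the pose commanded when the call began, along the tool's axes at that moment; what a row does not reach only later rows make up. A row lasts 1/12 s, in which the tool goes at most 41.7 mm and 7.16 degrees, less where a joint would pass 70% of its speed; a pose out of reach is approached as far as the arm can. A call with a gripper value outside its range is refused whole. The fingers move at their own pace and stop on an object; "newtons" is the grip in N (left out, the last holds). Time passes only in rows, so rows that repeat a pose let the fingers close. It gives the time, the measured TCP pose, the force, the opening and the grip force at its end, in the units of the state.
- sense(): the state, without advancing time (a new reading comes with each control period).
- capture(name): name is "scene" or "top" or "wrist"; returns the picture (384x512x3 uint8, red, green, blue); there is no depth.
- camera_model(name): a dict with "mtx" (3x3 intrinsics, pixels), "eye" and "rotation" of the camera in the world. Camera axes: x right, y down, z forward; pixel columns grow to the right and rows downward; lengths in mm; the calibration is good to about 2 mm. A picture is of the moment at which its call begins: read the wrist's pose just before it. camera_model takes no time and is no camera call; for the wrist camera it gives the pose at the moment of the call.
- finish_job(): hands the job in; it is judged then, once.
Trained networks look in the newest picture that a camera, given by its name, has taken for a name from the list of things; names that differ only in an ending like _2 or _b are one class to them, and where a whole thing is asked for, a point or a joint stands for the part that bears it (a point fixed in the world has none). Each returns a list of dicts, best first, with "score" (0 to 1); they miss things now and then, are a little off and sometimes report something else, mostly with a low value. They report only what shows in the picture. A call takes as long as a camera call.
- search_frame(camera, label): "rect" ([centre column, centre row, width, height] in pixels, round what is visible of it).
- trace(camera, label): "mask" (384x512 bool, what is visible of it) and "rect" ([centre column, centre row, width, height] in pixels, round what is visible of it).
- spot_point(camera, label): "xy" ([column, row] in pixels: a listed point, or the origin of a listed thing).
The state is a dict: "time_s": time; "joints": joint angles; "dq": joint speeds; "tau": joint torques, N m; "eef_pos": TCP position; "ee_rot": TCP orientation; "force": force on the tool from outside, world axes, zero at the start; "wrist_torque": the same for the moment, N m; "grip_width": opening from 0.0 (shut) to 1.0 (fully open); "grip_force": force on a finger pad.
Only numpy, scipy, OpenCV 4.12 (cv2) and the standard library are available. Lean on these libraries where they do the work, as an engineer would, in place of code of your own. Each camera call takes 0.05 s, during which the arm holds its last target. There are 200 camera calls.

## Working session

There is one attempt and no reset: what is moved stays moved. The work goes in short steps, Python scripts to look and compute and a tool call to move; the robot and the scene stay as the last step left them, time stands still between calls to the robot, and variables do not carry over. Pictures are saved under pics/ and viewed, at most 14 in all, crops included, and the job is handed in when it is done.

Besides the shell and the picture viewer there is one more tool, called after "Request:" by a JSON object that holds its "fn" and its "kwargs", one argument or row to a line. step_arm: Moves the arm, as the interface text tells. Its arguments: {"type":"object","properties":{"commands":{"type":"string"},"newtons":{"type":"number"}},"required":["commands"]}

```bash
ls; mkdir -p pics
cat > h.py <<'E'
from rig import *
import numpy as np, cv2
from scipy.spatial.transform import Rotation as R
def snap(c,name=None):
    im=capture(c)
    if name: cv2.imwrite('pics/'+name+'.png',im[:,:,::-1])
    return im
def ray(c,px):
    m=camera_model(c); K=np.array(m['mtx']);Rm=np.array(m['rotation']);e=np.array(m['eye'])
    d=Rm@np.linalg.inv(K)@np.array([px[0],px[1],1.]); return e,d
def atz(c,px,z):
    e,d=ray(c,px); return e+d*(z-e[2])/d[2]
def proj(c,p):
    m=camera_model(c); q=np.array(m['mtx'])@np.array(m['rotation']).T@(np.array(p)-np.array(m['eye'])); return q[:2]/q[2]
def tri(obs):
    A=np.zeros((3,3));b=np.zeros(3)
    for c,px in obs:
        e,d=ray(c,px);d=d/np.linalg.norm(d);P=np.eye(3)-np.outer(d,d);A+=P;b+=P@e
    return np.linalg.solve(A,b)
def tool(p):
    "shift in cm along tool axes to world p; current state"
    s=sense();w,x,y,z=s['ee_rot'];Q=R.from_quat([x,y,z,w]).as_matrix()
    return Q.T@(np.array(p)-np.array(s['eef_pos']))/10
E
python3 - <<'E'
from h import *
np.set_printoptions(precision=1,suppress=True)
s=sense();print(s)
for c in ('scene','top'):
    snap(c,c+'0'); m=camera_model(c); print(c,np.array(m['eye']),np.array(m['rotation']).tolist(),np.array(m['mtx'])[0,0])
    for l in ['bottle_honey','bottle_teal','bottle_choc','bottle_dark','tape','cup_stack','mat','warmer','tray','collar_grip','tab_left_face','hood_center','knob_grip','cinnamon','cocoa','shaker','timer','lids','tall_bottle','cup']:
        r=spot_point(c,l); print(c,l,[(np.round(a['xy'],1).tolist(),round(a['score'],2)) for a in r[:2]], atz(c,r[0]['xy'],{'tray':12,'collar_grip':226,'knob_grip':97,'hood_center':182,'tape':12,'cup_stack':12,'tab_left_face':226}.get(l,0)) if r else '')
E
```

```text
pics
{'time_s': 0.0, 'joints': array([ 1.1,  0.3,  1.5,  0. ,  1.3, -0.2]), 'dq': array([-0., -0., -0., -0.,  0.,  0.]), 'tau': array([  0. , -41.2, -26. ,  -0. ,   0. ,  -0. ]), 'eef_pos': array([125.6, 509.5, 247.7]), 'ee_rot': array([-0. ,  0.1,  1. , -0. ]), 'force': array([-0.4,  0.4, -0.3]), 'wrist_torque': array([ 0., -0.,  0.]), 'grip_force': 0.0, 'grip_width': 1.0024499806348401}
scene [ -856.6 -1387.1  1198.5] [-0.472482911038987, 0.7934659758046776, -0.33052077815375774, 0.19475024833126664] 455.1067124390598Traceback (most recent call last):
  File "<stdin>", line 7, in <module>
  File "h.py", line 12, in atz
    e,d=ray(c,px); return e+d*(z-e[2])/d[2]
        ~~~^^^^^^
  File "h.py", line 10, in ray
    d=Rm@np.linalg.inv(K)@np.array([px[0],px[1],1.]); return e,d
      ~~^~~~~~~~~~~~~~~~~
ValueError: matmul: Input operand 1 has a mismatch in its core dimension 0, with gufunc signature (n?,k),(k,m?)->(n?,m?) (size 3 is different from 4)
```

```bash
python3 - <<'E'
s=open('h.py').read()
s=s.replace("def ray(","def rot(q):\n    w,x,y,z=q; return R.from_quat([x,y,z,w]).as_matrix()\ndef ray(").replace("np.array(m['rotation']).T","rot(m['rotation']).T").replace("np.array(m['rotation'])","rot(m['rotation'])").replace("w,x,y,z=s['ee_rot'];Q=R.from_quat([x,y,z,w]).as_matrix()","Q=rot(s['ee_rot'])")
open('h.py','w').write(s)
E
python3 - <<'E'
from h import *
np.set_printoptions(precision=1,suppress=True)
print(rot(sense()['ee_rot']))
for c in ('scene','top'):
    snap(c,c+'0'); m=camera_model(c); print(c,np.array(m['eye']),rot(m['rotation']).tolist(),np.array(m['mtx'])[0,0])
    for l in ['bottle_honey','bottle_teal','bottle_choc','bottle_dark','tape','cup_stack','mat','warmer','tray','collar_grip','tab_left_face','hood_center','knob_grip','cinnamon','cocoa','shaker','timer','lids','tall_bottle','cup']:
        r=spot_point(c,l); print(c,l,[(np.round(a['xy'],1).tolist(),round(a['score'],2)) for a in r[:2]], atz(c,r[0]['xy'],{'tray':12,'collar_grip':226,'knob_grip':97,'hood_center':182,'tape':12,'cup_stack':12,'tab_left_face':226}.get(l,0)) if r else '')
E
```

```text
[[-1.   0.2 -0. ]
 [ 0.2  1.  -0. ]
 [ 0.  -0.  -1. ]]
scene [ -856.6 -1387.1  1198.5] [[0.7056567119670889, -0.34048165500874056, 0.621386230502661], [-0.7085463120372304, -0.33503182796951836, 0.6210602208689934], [-0.0032754471811738406, -0.8785362353653446, -0.47766447910206944]] 455.1067124390598
scene bottle_honey [([257.0, 228.9], 0.62)] [ 441.4 -119.5    0. ]
scene bottle_teal [([270.0, 221.7], 0.74), ([221.9, 171.3], 0.46)] [ 531.3 -120.2    0. ]
scene bottle_choc [] 
scene bottle_dark [([255.9, 228.6], 0.73)] [ 439.5 -113.9    0. ]
scene tape [([218.1, 196.8], 0.41)] [503.5 230.4  12. ]
scene cup_stack [([212.5, 204.4], 0.5), ([182.6, 190.3], 0.25)] [430.5 190.9  12. ]
scene mat [([295.0, 249.4], 0.62)] [ 442.2 -354.7    0. ]
scene warmer [([218.9, 202.7], 0.82)] [478.6 196.4   0. ]
scene tray [([218.6, 199.6], 0.57), ([310.1, 230.4], 0.57)] [485.6 206.   12. ]
scene collar_grip [([238.3, 156.4], 0.64)] [613.1 184.4 226. ]
scene tab_left_face [] 
scene hood_center [([175.3, 178.6], 0.54)] [281.6 285.  182. ]
scene knob_grip [([236.1, 196.7], 0.63), ([186.9, 194.5], 0.42)] [
[... 1448 characters left out ...]
0], 0.55), ([185.3, 168.6], 0.39)] [ 319.3 -454.5  226. ]
top hood_center [([208.5, 204.0], 0.65), ([126.6, 253.9], 0.4)] [472.8 194.4 182. ]
top knob_grip [([285.2, 206.9], 0.54), ([241.4, 205.6], 0.51)] [385.7 -99.3  97. ]
top cinnamon [([322.4, 161.7], 0.78)] [ 575.8 -384.5    0. ]
top cocoa [([150.2, 255.0], 0.79), ([126.0, 252.6], 0.39)] [437.7 474.3   0. ]
top shaker [([171.1, 254.5], 0.47), ([303.1, 162.3], 0.45)] [407.3 395.1   0. ]
top timer [([306.4, 160.9], 0.62), ([286.1, 206.4], 0.51)] [ 607.9 -318.     0. ]
top lids [([152.9, 237.6], 0.88)] [507.5 442.9  -0. ]
top tall_bottle [([377.4, 173.7], 0.66)] [ 422.7 -586.     0. ]
top cup [([376.3, 173.8], 0.54)] [ 424.1 -581.    -0. ]
```

View pics/scene0.png

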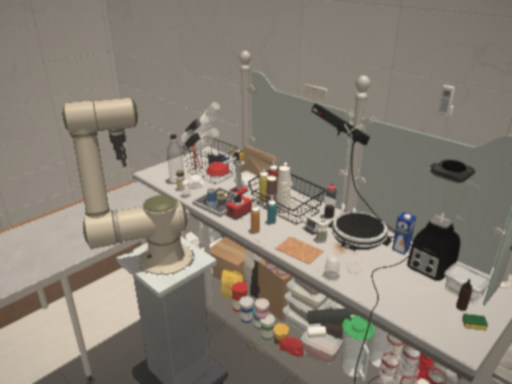

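View pics/top0.png

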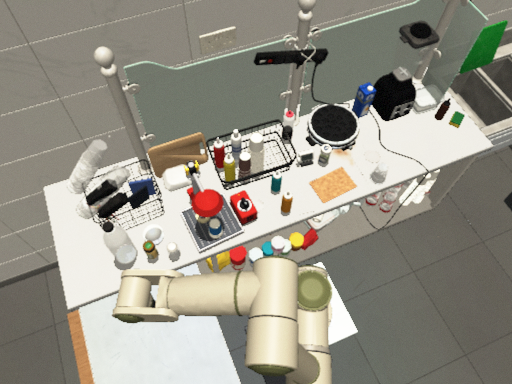

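Run:
```python
from h import *
np.set_printoptions(precision=3,suppress=True)
m=camera_model('wrist');s=sense();Q=rot(s['ee_rot'])
print(m['mtx'],Q.T@(np.array(m['eye'])-s['eef_pos']),Q.T@rot(m['rotation']))
print(tool([400,150,480]),tool([430,0,450]),Q)
ims=[]
for c,x0,y0,w,h in (('scene',150,140,220,150),('top',130,100,260,170)):
    im=cv2.imread(f'pics/{c}0.png')[y0:y0+h,x0:x0+w]; im=cv2.resize(im,(780,int(780*h/w)),interpolation=cv2.INTER_CUBIC); cv2.imwrite(f'pics/{c}0c.png',im)
# rows: tri
for l,a,b in (('collar',(238.3,156.4),(191.8,164.6)),('tray',(218.6,199.6),(209.4,223.4)),('knob',(236.1,196.7),(241.4,205.6)),('teal',(270,221.7),(275.5,184.4)),('honey',(257,228.9),(282.5,211.4)),('warmer',(218.9,202.7),(213.3,222.6))):
    print(l,tri([('scene',a),('top',b)]))
```

```text
[[272.861   0.    252.806]
 [  0.    272.861 194.499]
 [  0.      0.      1.   ]] [  69.468    1.035 -126.595] [[-0.    -0.962 -0.272]
 [ 1.    -0.     0.   ]
 [-0.    -0.272  0.962]]
[-35.244 -28.359 -23.171] [-41.749 -42.204 -20.171] [[-0.971  0.239 -0.   ]
 [ 0.239  0.971 -0.   ]
 [ 0.    -0.    -1.   ]]
collar [638.595 202.91  216.788]
tray [477.568 202.808  13.724]
knob [469.016  59.743  90.049]
teal [ 534.031 -127.396    8.158]
honey [ 428.725 -115.546   -4.82 ]
warmer [472.543 187.997   6.448]
```

View pics/top0c.png

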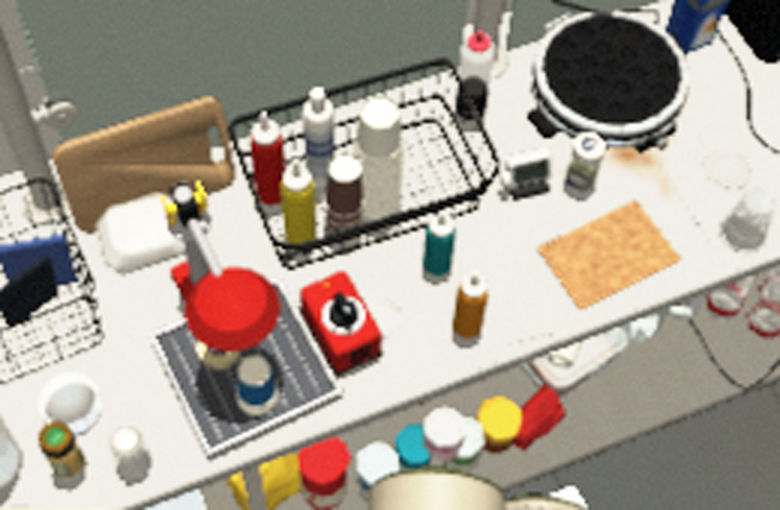

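Request:
{"fn": "step_arm", "kwargs": {
  "commands": "1 0 0 -8 0 0 0; 1 -35.2 -28.4 -23.2 0 0 0; 1 -35.2 -28.4 -23.2 0 0 0; 1 -35.2 -28.4 -23.2 0 0 0; 1 -35.2 -28.4 -23.2 0 0 0; 1 -35.2 -28.4 -23.2 0 0 0; 1 -35.2 -28.4 -23.2 0 0 0; 1 -35.2 -28.4 -23.2 0 0 0; 1 -35.2 -28.4 -23.2 0 0 0; 1 -35.2 -28.4 -23.2 0 0 0; 1 -35.2 -28.4 -23.2 0 0 0; 1 -35.2 -28.4 -23.2 0 0 0; 1 -35.2 -28.4 -23.2 0 0 0; 1 -35.2 -28.4 -23.2 0 0 0; 1 -35.2 -28.4 -23.2 0 0 0; 1 -35.2 -28.4 -23.2 0 0 0"
}}

```text
time_s: 3.53
eef_pos: [399.2, 150.0, 480.0]
ee_rot: [-0.0, 0.121, 0.993, 0.0]
force: [0.1, -0.3, -0.0]
grip_width: 1.0
grip_force: 0.0
```

```bash
cat > look.py <<'E'
import sys; from h import *
np.set_printoptions(precision=1,suppress=True)
Z={'tray':12,'collar_grip':226,'knob_grip':97,'hood_center':182,'tape':12,'cup_stack':12,'tab_left_face':226}
s=sense();print(s['time_s'],np.array(s['eef_pos']))
snap('wrist',sys.argv[1])
for l in sys.argv[2].split(','):
    r=spot_point('wrist',l)
    for a in r[:2]: print(l,np.array(a['xy']),round(a['score'],2),atz('wrist',a['xy'],Z.get(l,0)))
E
python3 look.py w1 bottle_honey,bottle_teal,bottle_choc,bottle_dark,tape,cup_stack,warmer,tray,collar_grip,tab_left_face,hood_center,knob_grip
```

```text
3.5333 [399.2 150.  480. ]
bottle_honey [135.5 188.8] 0.76 [ 420.4 -130.9    0. ]
bottle_teal [152.8 231.8] 0.94 [ 531.1 -128.1    0. ]
bottle_choc [208.9 203.9] 0.42 [495.7  22.5   0. ]
cup_stack [274.8 160.4] 0.91 [431.2 193.1  12. ]
warmer [281.8 180.7] 0.76 [482.5 198.8   0. ]
warmer [355.3 126.1] 0.68 [402.3 378.4   0. ]
tray [280.3 177.8] 0.63 [472.3 196.3  12. ]
tray [273.6 158.2] 0.53 [426.1 191.3  12. ]
collar_grip [318.  299.1] 0.71 [633.6 202.5 226. ]
tab_left_face [279.9 180.3] 0.68 [425.4 184.5 226. ]
tab_left_face [335.6 290.6] 0.62 [624.7 232.8 226. ]
hood_center [400.1 133. ] 0.69 [408.  379.6 182. ]
knob_grip [211.  206.1] 0.6 [475.3  47.6  97. ]
```

View pics/w1.png

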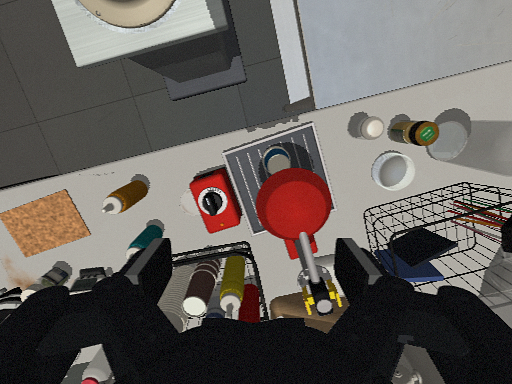

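Run:
```python
from h import *
np.set_printoptions(precision=2,suppress=True)
im=cv2.imread('pics/w1.png');hsv=cv2.cvtColor(im,cv2.COLOR_BGR2HSV)
m=cv2.inRange(hsv,(22,150,120),(34,255,255)); m[:, :295]=0;m[:270]=0;m[330:]=0;m[:,350:]=0
n,l,st,ce=cv2.connectedComponentsWithStats(m);print(st,ce)
big=[i for i in np.argsort(-st[1:,4])+1][:2]
P=[atz('wrist',ce[i],232) for i in big];print(P,(P[0]+P[1])/2,np.arctan2(*(P[0]-P[1])[[1,0]]))
r=cv2.inRange(hsv,(0,150,60),(8,255,255))|cv2.inRange(hsv,(172,150,60),(180,255,255))
n,l,st,ce=cv2.connectedComponentsWithStats(r)
for i in range(1,n):
    if st[i,4]>300: print('red',st[i],ce[i],atz('wrist',ce[i],224),atz('wrist',ce[i],68))
s=sense();print(s['joints'],rot(s['ee_rot']))
print(tool([636,203,370]))
```

```text
[[     0      0    512    384 196426]
 [   329    291     13     16     89]
 [   306    294      2      1      2]
 [   305    297     10     18     91]] [[255.44 191.4 ]
 [335.35 297.37]
 [306.5  294.  ]
 [309.19 304.03]]
[array([634.68, 186.35, 232.  ]), array([632.42, 229.24, 232.  ])] [633.55 207.79 232.  ] -1.5182838247119774
red [ 190  169   50   64 1376] [216.89 201.57] [435.04  87.78 224.  ] [476.91  55.34  68.  ]
red [ 256  168   76   91 4473] [293.47 205.58] [468.06 195.75 224.  ] [523.4  207.31  68.  ]
red [239 284  21  39 600] [249.75 304.4 ] [618.38  91.68 224.  ] [734.96  60.84  68.  ]
[ 0.08  0.04  1.23 -0.    1.87 -1.25] [[-0.97  0.24 -0.  ]
 [ 0.24  0.97 -0.  ]
 [ 0.   -0.   -1.  ]]
[-21.69  10.84  11.03]
```

Request:
{"fn": "step_arm", "kwargs": {
  "commands": "1 -21.7 10.8 11 0 0 -0.3;1 -21.7 10.8 11 0 0 -0.3;1 -21.7 10.8 11 0 0 -0.3;1 -21.7 10.8 11 0 0 -0.3;1 -21.7 10.8 11 0 0 -0.3;1 -21.7 10.8 11 0 0 -0.3;1 -21.7 10.8 11 0 0 -0.3;1 -21.7 10.8 11 0 0 -0.3;1 -21.7 10.8 11 0 0 -0.3;1 -21.7 10.8 11 0 0 -0.3"
}}

```text
time_s: 5.02
eef_pos: [635.5, 202.6, 371.6]
ee_rot: [0.001, -0.029, 1.0, 0.0]
force: [-0.2, -0.3, -0.3]
grip_width: 0.996
grip_force: 0.0
```

```bash
python3 look.py w2 collar_grip,tab_left_face,hood_center
python3 - <<'E'
from h import *
np.set_printoptions(precision=2,suppress=True)
im=cv2.imread('pics/w2.png');hsv=cv2.cvtColor(im,cv2.COLOR_BGR2HSV)
m=cv2.inRange(hsv,(22,150,120),(34,255,255))
n,l,st,ce=cv2.connectedComponentsWithStats(m)
for i in range(1,n):
    if st[i,4]>60: print(st[i],ce[i],atz('wrist',ce[i],241))
print(rot(sense()['ee_rot']))
E
```

```text
5.0167 [635.5 202.6 371.6]
collar_grip [254.7 184.2] 0.66 [632.4 205.6 226. ]
tab_left_face [284.9 182.9] 0.67 [629.2 236.5 226. ]
hood_center [391.3  92.5] 0.4 [531.8 349.  182. ]
[135 169  13  25  66] [143.2  183.12] [633.86  97.34 241.  ]
[229 174   6  26 104] [231.51 186.47] [632.25 182.89 241.  ]
[280 174   5  26  94] [282.1  186.04] [628.97 231.96 241.  ]
[235 177   8  13  97] [238.75 182.78] [628.16 189.76 241.  ]
[271 177   8  13  94] [274.13 182.84] [626.23 223.98 241.  ]
[[-1.   -0.06  0.  ]
 [-0.06  1.    0.  ]
 [-0.    0.   -1.  ]]
```

View pics/w2.png

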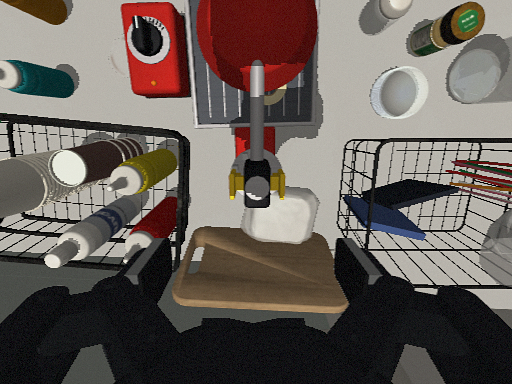

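Request:
{"fn": "step_arm", "kwargs": {
  "commands": "1 0.3 0.4 3 0 0 0;1 0.3 0.4 7 0 0 0;1 0.3 0.4 11 0 0 0;1 0.3 0.4 14.2 0 0 0;1 0.3 0.4 14.2 0 0 0;1 0.3 0.4 14.2 0 0 0;0.6 0.3 0.4 14.2 0 0 0;0.6 0.3 0.4 14.2 0 0 0;0.4 0.3 0.4 14.2 0 0 0;0.4 0.3 0.4 14.2 0 0 0;0.3 0.3 0.4 14.2 0 0 0;0.3 0.3 0.4 14.2 0 0 0;0.3 0.3 0.4 14.2 0 0 0;0.3 0.3 0.4 14.2 0 0 0",
  "newtons": 30
}}

```text
time_s: 6.38
eef_pos: [633.6, 206.3, 231.7]
ee_rot: [0.003, -0.029, 1.0, 0.0]
force: [-1.4, -1.5, 9.7]
grip_width: 0.444
grip_force: 31.6
```

```bash
python3 look.py w3 collar_grip,tab_left_face
python3 - <<'E'
from h import *
print(sense())
E
```

```text
6.3833 [633.6 206.3 231.7]
collar_grip [249.5 248.2] 0.9 [631.6 205.6 226. ]
tab_left_face [289.1 248.1] 0.89 [630.4 226.7 226. ]
{'time_s': 6.5333, 'joints': array([ 1.39494398e-01,  6.45290175e-01,  1.03440719e+00, -4.66143757e-04,
        1.45660095e+00, -1.48931166e+00]), 'dq': array([ 0.00072078,  0.00155787, -0.00044999,  0.00011787, -0.00130942,
       -0.00275572]), 'tau': array([ 5.75790200e-01, -4.99449420e+01, -2.34807533e+01,  3.04136239e-01,
       -4.25296118e-01,  9.99424170e-03]), 'eef_pos': array([633.60718887, 206.29176316, 231.6800492 ]), 'ee_rot': array([ 2.65656324e-03, -2.90266286e-02,  9.99575107e-01,  6.16783606e-05]), 'force': array([-1.27729353, -2.45888363, 10.38199858]), 'wrist_torque': array([-0.26352182,  0.25616343,  0.03804568]), 'grip_force': 31.649268865585327, 'grip_width': 0.4478954023002839}
```

View pics/w3.png

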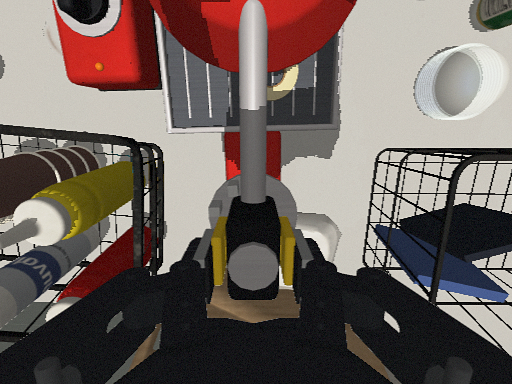

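Request:
{"fn": "step_arm", "kwargs": {
  "commands": "0.3 0.05 0 0 0 0 0.06;0.3 0.05 0 0 0 0 0.18;0.3 0.05 -0.05 0 0 0 0.3;0.3 0.05 -0.1 0 0 0 0.42;0.3 0.05 -0.1 0 0 0 0.54;0.3 0.05 -0.15 0 0 0 0.66;0.3 0.05 -0.15 0 0 0 0.78;0.3 0.1 -0.2 0 0 0 0.9;0.3 0.1 -0.2 0 0 0 1.02;0.3 0.15 -0.2 0 0 0 1.14;0.3 0.15 -0.2 0 0 0 1.26;0.3 0.2 -0.2 0 0 0 1.38;0.3 0.2 -0.2 0 0 0 1.5;0.3 0.2 -0.2 0 0 0 1.5;0.3 0.2 -0.2 0 0 0 1.5",
  "newtons": 40
}}

```text
time_s: 7.78
eef_pos: [631.6, 203.9, 231.8]
ee_rot: [0.002, 0.66, 0.751, 0.001]
force: [-3.2, -3.3, 11.7]
grip_width: 0.447
grip_force: 40.4
```

```bash
python3 look.py w4 collar_grip,tab_left_face,hood_center
python3 - <<'E'
from h import *
s=sense();print(s['joints'],s['force'],s['wrist_torque'],rot(s['ee_rot']),s['grip_width'])
E
```

```text
7.7833 [631.6 203.9 231.8]
collar_grip [249.6 250.6] 0.71 [629.4 205.  226. ]
collar_grip [ 90.8 164.3] 0.29 [546.8 241.3 226. ]
tab_left_face [290.  244.1] 0.56 [650.3 211.6 226. ]
tab_left_face [161.4 147.9] 0.5 [580.6 253.6 226. ]
[ 0.13658625  0.638911    1.04460245 -0.00154025  1.45342489  0.00662818] [-2.69812823 -3.45298907 12.47081094] [-0.64495334  0.66002358  0.73918066] [[-1.29764268e-01  9.91533160e-01  4.81936929e-03]
 [ 9.91543739e-01  1.29769938e-01 -8.81651029e-04]
 [-1.49959548e-03  4.66420864e-03 -9.99987998e-01]] 0.44206825480269785
```

View pics/w4.png

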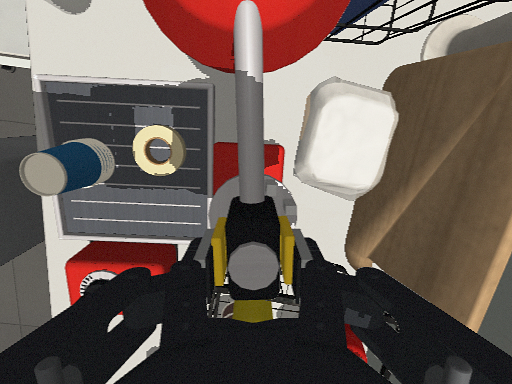

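Request:
{"fn": "step_arm", "kwargs": {
  "commands": "0.6 0 0 0 0 0 0;0.9 0 0 0 0 0 0;1 0 0 0 0 0 0;1 0 0 -3 0 0 0;1 0 0 -7 0 0 0;1 0 0 -11 0 0 0;1 0 0 -14 0 0 -0.1;1 -7.5 -22.4 -16.8 0 0 -1.5;1 -7.5 -22.4 -16.8 0 0 -1.5;1 -7.5 -22.4 -16.8 0 0 -1.5;1 -7.5 -22.4 -16.8 0 0 -1.5;1 -7.5 -22.4 -16.8 0 0 -1.5;1 -7.5 -22.4 -16.8 0 0 -1.5;1 -7.5 -22.4 -16.8 0 0 -1.5;1 -7.5 -22.4 -16.8 0 0 -1.5;1 -7.5 -22.4 -16.8 0 0 -1.5;1 -7.5 -22.4 -16.8 0 0 -1.5;1 -7.5 -22.4 -16.8 0 0 -1.5;1 -7.5 -22.4 -16.8 0 0 -1.5;1 -7.5 -22.4 -16.8 0 0 -1.5"
}}

```text
time_s: 9.65
eef_pos: [418.4, 101.2, 396.5]
ee_rot: [0.0, -0.03, 1.0, 0.0]
force: [-0.7, 0.1, -0.6]
grip_width: 1.005
grip_force: 0.0
```

```bash
python3 look.py w5 bottle_honey,bottle_teal,bottle_choc,bottle_dark,tape,cup_stack,mat,warmer,tray,collar_grip,tab_left_face,hood_center,knob_grip
python3 - <<'E'
from h import *
s=sense();print(s['joints'],rot(s['ee_rot']),camera_model('wrist'))
E
```

```text
9.65 [418.4 101.2 396.5]
bottle_honey [134.5 148.8] 0.7 [ 419.4 -122.7    0. ]
bottle_teal [133.  206.3] 0.59 [ 535.1 -132.8    0. ]
bottle_choc [131.7 147.3] 0.53 [ 416.9 -127.9    0. ]
bottle_dark [ 49.1 235.1] 0.27 [ 608.5 -310.7    0. ]
tape [307.1 206.5] 0.77 [511.8 214.9  12. ]
cup_stack [302.4 162.9] 0.67 [426.2 196.5  12. ]
cup_stack [309.7 206.6] 0.5 [511.6 220.1  12. ]
warmer [301.  190.6] 0.67 [483.2 201.9   0. ]
warmer [133.8 146.3] 0.43 [ 414.9 -123.9    0. ]
tray [398.7 158.1] 0.73 [406.8 375.8  12. ]
tray [302.5 189.3] 0.69 [477.4 202.1  12. ]
collar_grip [320.8 342.3] 0.65 [632.4 205.7 226. ]
hood_center [481.7 200.4] 0.47 [436.1 402.9 182. ]
knob_grip [219.3 194.6] 0.91 [472.7  51.1  97. ]
[-3.64418445e-02  3.43899641e-02  1.45196301e+00  3.00094050e-05
  1.65521831e+00 -1.66537348e+00] [[-9.98310471e-01 -5.81050979e-02  2.24448005e-05]
 [-5.81050973e-02  9.98310471e-01  2.91041031e-05]
 [-2.40979761e-05  2.77507736e-05 -9.99999999e-01]] {'mtx': array([[272.86055219,   0.        , 252.80572354],
       [  0.        , 272.86055219, 194.49866904],
       [  0.        ,   0.        ,   1.        ]]), 'eye': array([349.34658281,  98.30019277, 522.89043099]), 'rotation': array([0.09406732, 0.67985835, 0.7204049 , 0.09980353])}
```

View pics/w5.png

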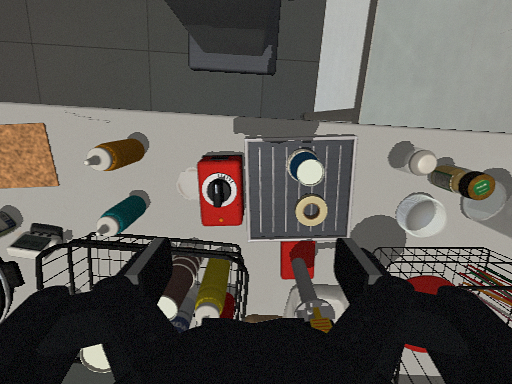

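Run:
```python
from h import *
np.set_printoptions(precision=1,suppress=True)
for p in [(246,140),(355,136),(349,239),(250,241)]: print('corner',atz('wrist',p,22))
print('c',np.mean([atz('wrist',p,22) for p in [(246,140),(355,136),(349,239),(250,241)]],0))
for l,z in (('tape',24),('cup_stack',50),('bottle_honey',60),('bottle_teal',60)):
    for r in trace('wrist',l)[:1]:
        m=r['mask']; ys,xs=np.nonzero(m); e=cv2.minEnclosingCircle(np.column_stack([xs,ys]).astype(np.float32)); print(l,r['score'],r['rect'],m.sum(),xs.mean(),ys.mean(),e,atz('wrist',e[0],z)); np.save('pics/'+l,m)
im=cv2.imread('pics/w5.png')
cv2.imwrite('pics/w5c.png',cv2.resize(im[115:255,70:365],None,fx=2.7,fy=2.7,interpolation=cv2.INTER_CUBIC))
```

```text
corner [389.1  88.4  22. ]
corner [370.7 283.8  22. ]
corner [571.7 304.   22. ]
corner [587.5 106.6  22. ]
c [479.8 195.7  22. ]
tape 0.8 [311.6, 208.8, 33.1, 31.7] 718 310.25626740947075 210.05292479108635 ((310.140625, 210.0), 16.628982543945312) [514.6 218.9  24. ]
cup_stack 0.96 [304.0, 167.0, 39.3, 37.6] 1079 304.4810009267841 166.97126969416126 ((304.3055419921875, 167.38888549804688), 20.33536148071289) [428.1 193.3  50. ]
bottle_honey 0.73 [115.5, 153.4, 62.9, 33.2] 1404 114.73504273504274 154.39387464387465 ((114.5, 156.0), 30.31923484802246) [ 425.7 -132.    60. ]
bottle_teal 0.93 [120.6, 218.8, 50.8, 41.5] 1296 120.38888888888889 216.2469135802469 ((119.5, 217.0), 29.82039451599121) [ 535.9 -131.8   60. ]
```

View pics/w5c.png

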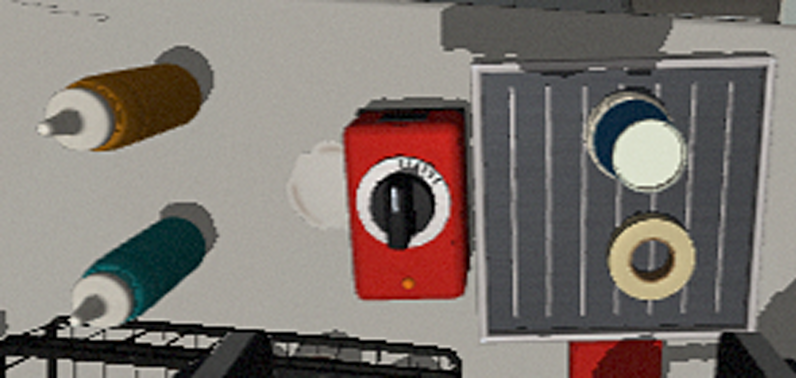

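Run:
```python
from h import *
np.set_printoptions(precision=1,suppress=True)
f=lambda x,y:(70+x/2.7,115+y/2.7)
for n,p,z in (('cup',(648,153),98),('tape',(651,258),28),('honeytip',(44,128),155),('honey shoulder',(97,112),122),('tealtip',(76,321),143),('teal sh',(112,296),110),('knob',(402,203),100)):
    print(n,atz('wrist',f(*p),z))
s=sense()
print(tool([515,220,60]))
for c,zz in (('scene',0),('top',0)):
    capture(c)
    for l in ('mat','tape'):
        for r in trace(c,l)[:1]:
            b=cv2.minAreaRect(np.argwhere(r['mask'])[:,::-1].astype(np.float32)); print(c,l,r['score'],[atz(c,p,4) for p in cv2.boxPoints(b)])
            q=cv2.approxPolyDP(cv2.findContours(r['mask'].astype(np.uint8),0,2)[0][0],5,True)[:,0]; print([atz(c,p,4)[:2] for p in q])
```

```text
cup [426.4 193.4  98. ]
tape [514.3 219.9  28. ]
honeytip [ 421.  -123.6  155. ]
honey shoulder [ 416.9 -113.8  122. ]
tealtip [ 531.5 -124.7  143. ]
teal sh [ 529.7 -120.9  110. ]
knob [464.5  50.6 100. ]
[-10.3  11.3  33.6]
scene mat 0.98 [array([ 378.5, -293.4,    4. ]), array([ 503.4, -227.1,    4. ]), array([ 523.3, -445.6,    4. ]), array([ 404.1, -496.8,    4. ])]
[array([ 392.2, -286.1]), array([ 399.1, -457.2]), array([ 512.2, -450.3]), array([ 505. , -277.3])]
scene tape 0.59 [array([543.7, 285.6,   4. ]), array([574.3, 254.6,   4. ]), array([537.1, 213.4,   4. ]), array([507.1, 243.8,   4. ])]
[array([528.9, 268.7]), array([544.4, 221.5])]
top mat 0.61 [array([ 502.2, -279.3,    4. ]), array([ 525., -471.,    4.]), array([ 401.2, -459.6,    4. ]), array([ 382. , -273.9,    4. ])]
[array([ 507.3, -454. ]), array([ 496.3, -285.4]), array([ 390. , -290.7]), array([ 404.8, -453.5])]
top tape 0.41 [array([563.7, 234.2,   4. ]), array([540.7, 178.4,   4. ]), array([482.6, 199.4,   4. ]), array([505.2, 254.2,   4. ])]
[array([557.1, 218.3]), array([531.9, 245. ]), array([492.3, 222.9]), array([518.1, 186.6])]
```

Request:
{"fn": "step_arm", "kwargs": {
  "commands": "1 -10.3 11.2 24 0 0 0;1 -10.3 11.2 24 0 0 0;1 -10.3 11.2 24 0 0 0;1 -10.3 11.2 24 0 0 0;1 -10.3 11.2 24 0 0 0;1 -10.3 11.2 24 0 0 0;1 -10.3 11.2 24 0 0 0;1 -10.3 11.2 24 0 0 0;1 -10.3 11.2 28 0 0 0;1 -10.3 11.2 31.5 0 0 0;1 -10.3 11.2 34.5 0 0 0;1 -10.3 11.2 36.8 0 0 0;1 -10.3 11.2 36.8 0 0 0;1 -10.3 11.2 36.8 0 0 0;1 -10.3 11.2 36.8 0 0 0",
  "newtons": 25
}}

```text
time_s: 12.1
eef_pos: [515.9, 219.0, 30.5]
ee_rot: [0.002, -0.029, 1.0, 0.0]
force: [-0.4, 0.4, -0.7]
grip_width: 0.998
grip_force: 0.0
```

```bash
python3 look.py w6 tape,cup_stack
python3 - <<'E'
from h import *
r=trace('wrist','tape')[0]; print(r['score'],r['rect']); c=cv2.minEnclosingCircle(np.argwhere(r['mask'])[:,::-1].astype(np.float32)); print(c,atz('wrist',c[0],26))
E
```

```text
12.1 [515.9 219.   30.5]
tape [251.5 240.7] 0.78 [515.6 219.5  12. ]
cup_stack [211.  72.] 0.96 [426.5 194.7  12. ]
0.71 [253.9, 247.1, 121.5, 115.4]
((252.51104736328125, 248.03121948242188), 58.721744537353516) [512.32553805 219.91715277  26.        ]
```

View pics/w6.png

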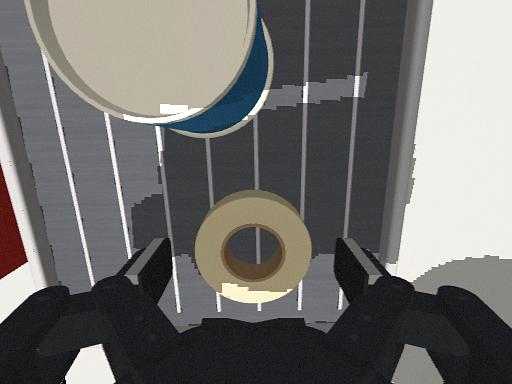

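Request:
{"fn": "step_arm", "kwargs": {
  "commands": "1 0.1 0 0.2 0 0 0;0.6 0.1 0 0.2 0 0 0;0.6 0.1 0 0.2 0 0 0;0.6 0.1 0 0.2 0 0 0;0.6 0.1 0 0.2 0 0 0;0.6 0.1 0 0.2 0 0 0;0.6 0.1 0 -1 0 0 0;0.6 0.1 0 -4 0 0 0;0.6 0.1 0 -8 0 0 0;0.6 0.1 0 -12 0 0 0;0.6 0.1 0 -16 0 0 0;0.6 0.1 0 -18 0 0 0;0.6 0.1 0 -18 0 0 0",
  "newtons": 30
}}

```text
time_s: 13.38
eef_pos: [515.3, 219.3, 214.1]
ee_rot: [0.005, -0.029, 1.0, 0.001]
force: [0.0, 0.3, 0.6]
grip_width: 0.692
grip_force: 32.7
```

Run:
```python
from h import *
print(tool([452,-411,200]),tool([452,-327,200]),sense()['joints'])
```

```text
[ 10.01052565 -62.55290116   1.23625636] [  9.52048816 -54.16722213   1.25208303] [ 1.93106657e-01  4.12054409e-01  1.44871808e+00  4.58594085e-05
  1.27122627e+00 -1.43608290e+00]
```

Request:
{"fn": "step_arm", "kwargs": {
  "commands": "0.6 9.5 -20 0 0 0 0.3;0.6 10 -62.5 0 0 0 1.55;0.6 10 -62.5 0 0 0 1.55;0.6 10 -62.5 0 0 0 1.55;0.6 10 -62.5 0 0 0 1.55;0.6 10 -62.5 0 0 0 1.55;0.6 10 -62.5 0 0 0 1.55;0.6 10 -62.5 0 0 0 1.55;0.6 10 -62.5 0 0 0 1.55;0.6 10 -62.5 0 0 0 1.55;0.6 10 -62.5 0 0 0 1.55;0.6 10 -62.5 0 0 0 1.55;0.6 10 -62.5 0 0 0 1.55;0.6 10 -62.5 0 0 0 1.55;0.6 10 -62.5 0 0 0 1.55;0.6 10 -62.5 0 0 0 1.55;0.6 10 -62.5 0 0 0 1.55;0.6 10 -62.5 0 0 0 1.55;0.6 10 -62.5 0 0 0 1.55"
}}

```text
time_s: 14.97
eef_pos: [450.5, -409.5, 208.2]
ee_rot: [-0.0, 0.678, 0.735, 0.0]
force: [0.2, -0.3, 0.7]
grip_width: 0.686
grip_force: 32.7
```

```bash
cat > matfit.py <<'E'
from h import *
np.set_printoptions(precision=1,suppress=True)
s=sense();print(s['eef_pos'],s['grip_width'],s['grip_force'],s['joints'])
im=snap('wrist','m1')
for l in ('mat','tape','cup_stack'):
    for r in trace('wrist',l)[:1]:
        b=cv2.minAreaRect(np.argwhere(r['mask'])[:,::-1].astype(np.float32)); print(l,r['score'],b,[atz('wrist',p,4)[:2] for p in cv2.boxPoints(b)])
E
python3 matfit.py
```

```text
[ 450.5 -409.5  208.2] 0.6858912113040235 32.689638084266335 [-0.9  0.5  1.3  0.   1.3 -1. ]
mat 0.93 ((253.5, 137.49998474121094), (106.99998474121094, 152.99996948242188), 0.0) [array([ 386.8, -464.2]), array([ 381.7, -284.2]), array([ 499.9, -274.7]), array([ 524. , -453.1])]
tape 0.95 ((252.5, 253.0), (114.0, 115.0), 90.0) [array([ 379.8, -440.8]), array([ 524.6, -429.1]), array([ 547.8, -597.7]), array([ 383.7, -610.9])]
```

View pics/m1.png

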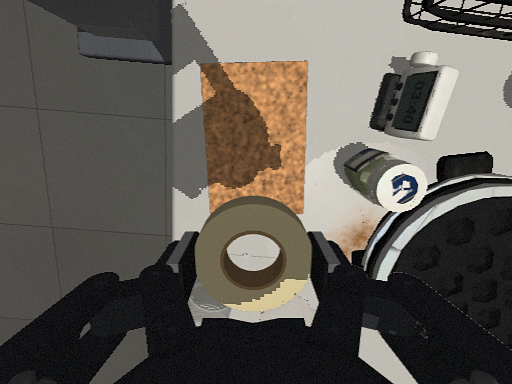

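Request:
{"fn": "step_arm", "kwargs": {
  "commands": "0.6 0 -0.1 4 0 0 0;0.6 0 -0.1 8 0 0 0;0.6 0 -0.1 12 0 0 0;0.6 0 -0.1 15 0 0 0;0.6 0 -0.1 17 0 0 0;0.6 0 -0.1 18.2 0 0 0;0.6 0 -0.1 18.7 0 0 0;0.6 0 -0.1 18.7 0 0 0"
}}

```text
time_s: 15.83
eef_pos: [449.4, -410.8, 21.2]
ee_rot: [-0.0, 0.679, 0.735, 0.0]
force: [-0.4, -0.6, -0.3]
grip_width: 0.689
grip_force: 35.1
```

Request:
{"fn": "step_arm", "kwargs": {
  "commands": "0.6 0 0 0.05 0 0 0;0.8 0 0 0.05 0 0 0;1 0 0 0.05 0 0 0;1 0 0 0.05 0 0 0;1 0 0 -3 0 0 0;1 0 0 -7 0 0 0;1 0 0 -11 0 0 0;1 0 0 -15 0 0 0;1 2 0 -18 0 0 0;1 60.5 2.4 -18 0 0 0;1 60.5 2.4 -18 0 0 0;1 60.5 2.4 -18 0 0 0;1 60.5 2.4 -18 0 0 0;1 60.5 2.4 -18 0 0 0;1 60.5 2.4 -18 0 0 0;1 60.5 2.4 -18 0 0 0;1 60.5 2.4 -18 0 0 0;1 60.5 2.4 -18 0 0 0;1 60.5 2.4 -18 0 0 0"
}}

```text
time_s: 17.42
eef_pos: [431.4, 27.2, 202.0]
ee_rot: [0.001, 0.679, 0.734, 0.0]
force: [0.8, -0.7, -0.8]
grip_width: 1.002
grip_force: 0.0
```

```bash
cat > t.py <<'E'
import sys; from h import *
np.set_printoptions(precision=2,suppress=True)
print('pos',np.array(sense()['eef_pos']),'q',sense()['joints'],'\n',rot(sense()['ee_rot'])[:2])
for a in sys.argv[1:]:
    p=[float(v) for v in a.split(',')]; print(p,tool(p))
E
python3 t.py 426.5,193.5,170 426.5,193.5,54; python3 look.py w7 tape,cup_stack
```

```text
pos [431.39  27.19 201.98] q [-0.21  0.15  1.83  0.    1.16 -0.29] 
 [[-0.08  1.    0.  ]
 [ 1.    0.08 -0.  ]]
[426.5, 193.5, 170.0] [16.62  0.81  3.19]
[426.5, 193.5, 54.0] [16.62  0.8  14.79]
17.4167 [431.4  27.2 202. ]
```

Request:
{"fn": "step_arm", "kwargs": {
  "commands": "1 16.6 0.8 0 0 0 0;1 16.6 0.8 0 0 0 0;1 16.6 0.8 0 0 0 0;1 16.6 0.8 0 0 0 0;1 16.6 0.8 0 0 0 0;1 16.6 0.8 0 0 0 0"
}}

```text
time_s: 18.07
eef_pos: [426.9, 191.9, 201.4]
ee_rot: [0.0, 0.678, 0.735, 0.0]
force: [0.8, -0.1, -0.1]
grip_width: 1.005
grip_force: 0.0
```

```bash
python3 look.py w7b cup_stack
python3 - <<'E'
from h import *
np.set_printoptions(precision=1,suppress=True)
r=trace('wrist','cup_stack')[0]; print(r['rect'],r['score'])
im=cv2.imread('pics/w7b.png');g=cv2.cvtColor(im,cv2.COLOR_BGR2HSV)
m=((g[...,2]>150)&(g[...,1]<70)).astype(np.uint8)&r['mask']
c=cv2.minEnclosingCircle(np.argwhere(m)[:,::-1].astype(np.float32));print(m.sum(),c,atz('wrist',c[0],98))
E
python3 t.py 426.5,193.5,54; python3 look.py w7b cup_stack
```

```text
18.0667 [426.9 191.9 201.4]
cup_stack [255.5 174.4] 0.81 [429.8 195.8  12. ]
[254.2, 186.5, 50.9, 71.4] 0.69
1331 ((253.5, 187.0), 33.455291748046875) [426.7 201.8  98. ]
pos [427.26 189.89 201.36] q [ 0.17  0.23  1.73 -0.    1.18  0.09] 
 [[-0.08  1.    0.  ]
 [ 1.    0.08 -0.  ]]
[426.5, 193.5, 54.0] [ 0.37 -0.05 14.74]
18.2167 [427.3 189.9 201.4]
cup_stack [253.5 174.7] 0.66 [427.4 195.2  12. ]
cup_stack [296.5 177.2] 0.58 [478.3 196.   12. ]
```

Request:
{"fn": "step_arm", "kwargs": {
  "commands": "1 0.5 0 4 0 0 0;1 0.5 0 8 0 0 0;1 0.5 0 11 0 0 0;1 0.5 0 13 0 0 0;1 0.5 0 14.6 0 0 0;1 0.5 0 14.6 0 0 0;0.7 0.5 0 14.6 0 0 0;0.5 0.5 0 14.6 0 0 0;0.4 0.5 0 14.6 0 0 0;0.4 0.5 0 14.6 0 0 0;0.4 0.5 0 14.6 0 0 0;0.4 0.5 0 14.6 0 0 0;0.4 0.5 0 12 0 0 0;0.4 0.5 0 8 0 0 0;0.4 0.5 0 4 0 0 0;0.4 0.5 0 0 0 0 0;0.4 0.5 0 -4 0 0 0;0.4 0.5 0 -4 0 0 0;0.4 0.5 0 -4 0 0 0",
  "newtons": 20
}}

```text
time_s: 19.9
eef_pos: [427.0, 196.5, 243.8]
ee_rot: [0.002, 0.679, 0.734, 0.002]
force: [0.0, -1.0, -0.5]
grip_width: 0.603
grip_force: 21.6
```

```bash
python3 look.py w8 cup_stack; python3 t.py 449,-327,230
python3 - <<'E'
from h import *
r=trace('wrist','cup_stack')[0]; print(r['rect'],r['score'])
E
```

```text
19.9 [427.  196.5 243.8]
cup_stack [252.7 223.8] 0.64 [431.1 123.8  12. ]
pos [425.89 196.29 240.84] q [ 0.18  0.2   1.67 -0.    1.28  0.1 ] 
 [[-0.08  1.   -0.  ]
 [ 1.    0.08 -0.  ]]
[449.0, -327.0, 230.0] [-52.35  -1.82   1.09]
[253.1, 256.9, 113.8, 138.0] 0.61
```

View pics/w8.png

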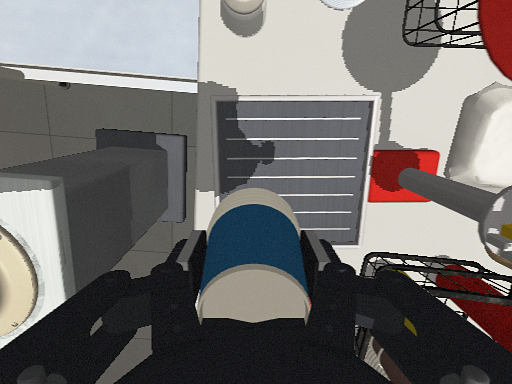

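Request:
{"fn": "step_arm", "kwargs": {
  "commands": "0.4 -52.4 -1.8 0 0 0 0;0.4 -52.4 -1.8 0 0 0 0;0.4 -52.4 -1.8 0 0 0 0;0.4 -52.4 -1.8 0 0 0 0;0.4 -52.4 -1.8 0 0 0 0;0.4 -52.4 -1.8 0 0 0 0;0.4 -52.4 -1.8 0 0 0 0;0.4 -52.4 -1.8 0 0 0 0;0.4 -52.4 -1.8 0 0 0 0;0.4 -52.4 -1.8 0 0 0 0;0.4 -52.4 -1.8 0 0 0 0;0.4 -52.4 -1.8 0 0 0 0;0.4 -52.4 -1.8 0 0 0 0;0.4 -52.4 -1.8 0 0 0 0;0.4 -52.4 -1.8 0 0 0 0;0.4 -52.4 -1.8 0 0 0 0;0.4 -52.4 -1.8 0 0 0 0"
}}

```text
time_s: 21.47
eef_pos: [449.8, -326.1, 241.0]
ee_rot: [-0.001, 0.678, 0.735, 0.0]
force: [0.6, -0.3, -0.7]
grip_width: 0.599
grip_force: 21.6
```

```bash
python3 t.py 449,-326,49
python3 - <<'E'
from h import *
np.set_printoptions(precision=1,suppress=True)
print(sense()['grip_width'],sense()['grip_force'])
obs=[]
for c in ('scene','top'):
    snap(c,c+'1')
    for l in ('tape','mat','cup_stack'):
        for r in trace(c,l)[:2]:
            p=r['rect'][:2]; print(c,l,round(r['score'],2),np.array(r['rect']),atz(c,p,12 if l!='mat' else 4))
r=trace('wrist','cup_stack') if capture('wrist') is not None else 0; print(r and r[0]['rect'])
E
```

```text
pos [ 449.83 -326.14  240.98] q [-0.84  0.39  1.41  0.    1.34 -0.92] 
 [[-0.08  1.   -0.  ]
 [ 1.    0.08  0.  ]]
[449.0, -326.0, 49.0] [ 0.   -0.07 19.2 ]
0.5993734085592672 21.60273547744964
scene tape 0.68 [300.7 251.1  49.6  27.1] [ 437.1 -390.9   12. ]
scene tape 0.48 [306.1 251.1  14.8  10. ] [ 453.7 -407.6   12. ]
scene mat 0.66 [299.9 252.8  44.5  26. ] [ 433.7 -389.6    4. ]
scene mat 0.53 [255.7 218.9   7.9  34. ] [496. -57.   4.]
scene cup_stack 0.79 [292.9 202.4  11.4  20.9] [736.8 -90.9  12. ]
scene cup_stack 0.22 [300.9 249.6  49.7  27.8] [ 446.3 -384.4   12. ]
top tape 0.53 [342.8 180.9  10.2  13.9] [ 443.5 -416.3   12. ]
top mat 0.68 [347.4 179.2  13.7  26.3] [ 447.1 -443.5    4. ]
top cup_stack 0.71 [170.8 180.7  54.   46.8] [736.  292.6  12. ]
top cup_stack 0.68 [348.8 178.6  13.9  23.1] [ 443.9 -447.    12. ]
[254.2, 256.2, 111.1, 138.7]
```

Request:
{"fn": "step_arm", "kwargs": {
  "commands": "0.4 0 -0.05 4 0 0 0;0.4 0 -0.05 8 0 0 0;0.4 0 -0.05 12 0 0 0;0.4 0 -0.05 15 0 0 0;0.4 0 -0.05 17 0 0 0;0.4 0 -0.05 18 0 0 0;0.4 0 -0.05 18.6 0 0 0;0.4 0 -0.05 19.0 0 0 0;0.4 0 -0.05 19.0 0 0 0"
}}

```text
time_s: 22.72
eef_pos: [449.5, -327.7, 51.7]
ee_rot: [0.0, 0.679, 0.734, -0.0]
force: [0.7, -0.1, 0.5]
grip_width: 0.607
grip_force: 21.6
```

Request:
{"fn": "step_arm", "kwargs": {
  "commands": "0.4 0 0 0.15 0 0 0;0.4 0 0 0.3 0 0 0;0.4 0 0 0.3 0 0 0;0.4 0 0 0.3 0 0 0"
}}

```text
time_s: 23.05
eef_pos: [449.6, -327.7, 48.9]
ee_rot: [0.001, 0.679, 0.734, -0.0]
force: [0.7, -0.6, 1.4]
grip_width: 0.606
grip_force: 21.8
```

Request:
{"fn": "step_arm", "kwargs": {
  "commands": "0.7 0 0 0 0 0 0;0.9 0 0 0 0 0 0;1 0 0 0 0 0 0;1 0 0 -2 0 0 0;1 0 0 -6 0 0 0;1 0 0 -10 0 0 0;1 0 0 -14 0 0 0;1 0 0 -19 0 0 0;1 20.8 -1.5 -20 0 0 -1.55;1 20.8 -1.5 -20 0 0 -1.55;1 20.8 -1.5 -20 0 0 -1.55;1 20.8 -1.5 -20 0 0 -1.55;1 20.8 -1.5 -20 0 0 -1.55;1 20.8 -1.5 -20 0 0 -1.55;1 20.8 -1.5 -20 0 0 -1.55;1 20.8 -1.5 -20 0 0 -1.55;1 20.8 -1.5 -20 0 0 -1.55;1 20.8 -1.5 -20 0 0 -1.55;1 20.8 -1.5 -20 0 0 -1.55;1 20.8 -1.5 -20 0 0 -1.55"
}}

```text
time_s: 24.72
eef_pos: [417.8, -121.1, 248.3]
ee_rot: [-0.0, -0.007, 1.0, 0.0]
force: [0.0, -0.1, 0.8]
grip_width: 1.002
grip_force: 0.0
```

```bash
sleep 0; python3 t.py 419,-122,108; python3 look.py w9 bottle_honey,bottle_teal,cup_stack,tape
python3 - <<'E'
from h import *
np.set_printoptions(precision=1,suppress=True)
for l in ('bottle_honey','bottle_teal'):
    for r in trace('wrist',l)[:1]: print(l,r['score'],r['rect'])
im=cv2.imread('pics/w9.png');im2=cv2.imread('pics/w9.png')
capture('top')
for l in ('cup_stack','tape'):
    for r in trace('top',l)[:2]: print(l,r['score'],r['rect'],atz('top',r['rect'][:2],45 if 'cup' in l else 12))
E
```

```text
pos [ 417.77 -121.15  248.3 ] q [-0.55  0.11  1.75 -0.    1.28 -2.14] 
 [[-1.   -0.01 -0.  ]
 [-0.01  1.    0.  ]]
[419.0, -122.0, 108.0] [-0.12 -0.09 14.03]
24.7167 [ 417.8 -121.1  248.3]
bottle_honey [248.9 170.5] 0.63 [ 419.7 -125.4    0. ]
bottle_teal [248.8 245.5] 0.69 [ 534.3 -125.4   -0. ]
cup_stack [102.9 189.2] 0.71 [ 444.3 -325.9   12. ]
tape [ 67.4 198. ] 0.96 [ 457.2 -376.9   12. ]
bottle_honey 0.93 [250.2, 185.4, 40.6, 54.5]
bottle_teal 0.58 [245.9, 274.3, 36.7, 77.4]
cup_stack 0.57 [327.6, 181.4, 14.2, 21.4] [ 451.7 -338.2   45. ]
tape 0.58 [336.3, 178.1, 10.0, 16.3] [ 467.5 -396.4   12. ]
tape 0.31 [170.2, 183.2, 53.5, 45.0] [724.7 298.9  12. ]
```

View pics/w9.png

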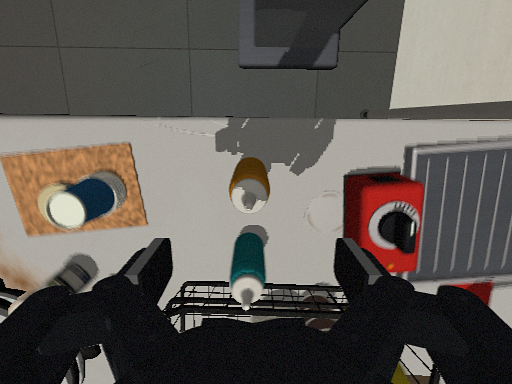

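Request:
{"fn": "step_arm", "kwargs": {
  "commands": "1 0 -0.2 4 0 0 0;1 0 -0.2 8 0 0 0;1 0 -0.2 11 0 0 0;1 0 -0.2 13 0 0 0;1 0 -0.2 14 0 0 0;1 0 -0.2 14.1 0 0 0;1 0 -0.2 14.1 0 0 0;0.7 0 -0.2 14.1 0 0 0;0.5 0 -0.2 14.1 0 0 0;0.3 0 -0.2 14.1 0 0 0;0.3 0 -0.2 14.1 0 0 0;0.3 0 -0.2 14.1 0 0 0;0.3 0 -0.2 14.1 0 0 0;0.3 0 -0.2 12 0 0 0;0.3 0 -0.2 8 0 0 0;0.3 0 -0.2 4 0 0 0;0.3 0 -0.2 0 0 0 0;0.3 0 -0.2 0 0 0 0",
  "newtons": 35
}}

```text
time_s: 26.72
eef_pos: [419.9, -124.3, 255.2]
ee_rot: [0.005, -0.004, 1.0, -0.003]
force: [0.2, -0.2, -1.0]
grip_width: 0.499
grip_force: 36.4
```

```bash
python3 t.py 456.5,239.3,248 463.7,149.5,248; python3 look.py w10 bottle_honey
python3 - <<'E'
from h import *
for r in trace('wrist','bottle_honey')[:1]: print(r['score'],r['rect'])
s=sense();print(s['grip_width'],s['grip_force'],s['force'])
E
```

```text
pos [ 419.91 -124.3   255.19] q [-0.56  0.11  1.74  0.    1.29 -2.14] 
 [[-1.   -0.01  0.01]
 [-0.01  1.   -0.01]]
[456.5, 239.3, 248.0] [-3.96 36.33  0.52]
[463.7, 149.5, 248.0] [-4.6  27.35  0.59]
26.7167 [ 419.9 -124.3  255.2]
bottle_honey [249.4 198.8] 0.93 [ 461.8 -126.9    0. ]
0.87 [251.8, 250.4, 78.3, 147.9]
0.5006354669629675 36.39695405960083 [ 1.3894873  -0.52620117 -2.19331489]
```

Request:
{"fn": "step_arm", "kwargs": {
  "commands": "0.3 -4 36.3 0.5 0 0 0;0.3 -4 36.3 0.5 0 0 0;0.3 -4 36.3 0.5 0 0 0;0.3 -4 36.3 0.5 0 0 0;0.3 -4 36.3 0.5 0 0 0;0.3 -4 36.3 0.5 0 0 0;0.3 -4 36.3 0.5 0 0 0;0.3 -4 36.3 0.5 0 0 0;0.3 -4 36.3 0.5 0 0 0;0.3 -4 36.3 0.5 0 0 0;0.3 -4 36.3 0.5 0 0 0;0.3 -4 36.3 0.5 0 0 0;0.3 -4 36.3 0.5 0 0 0;0.3 -4 36.3 0.5 0 0 0"
}}

```text
time_s: 28.03
eef_pos: [455.0, 239.0, 243.0]
ee_rot: [-0.0, -0.003, 1.0, -0.0]
force: [1.2, -0.2, -2.0]
grip_width: 0.499
grip_force: 36.6
```

```bash
python3 t.py 456.5,239.3,121; python3 look.py w11 bottle_honey
python3 - <<'E'
from h import *
for r in trace('wrist','bottle_honey')[:1]: print(r['score'],r['rect'])
s=sense();print(s['eef_pos'],s['grip_width'],s['grip_force'],s['force'])
E
```

```text
pos [454.97 239.01 243.  ] q [ 0.26  0.29  1.54 -0.    1.31 -1.32] 
 [[-1.   -0.01 -0.  ]
 [-0.01  1.   -0.  ]]
[456.5, 239.3, 121.0] [-0.16  0.03 12.2 ]
28.0333 [455. 239. 243.]
bottle_honey [249.1 198.9] 0.85 [496.8 235.5   0. ]
0.97 [252.1, 250.8, 78.4, 145.3]
[455.03387155 239.42153003 243.34778458] 0.5002926823228864 36.57637596130371 [ 0.30084607  0.07270571 -1.45239912]
```

Request:
{"fn": "step_arm", "kwargs": {
  "commands": "0.3 -0.2 0 4 0 0 0;0.3 -0.2 0 8 0 0 0;0.3 -0.2 0 10 0 0 0;0.3 -0.2 0 11 0 0 0;0.3 -0.2 0 11.5 0 0 0;0.3 -0.2 0 12 0 0 0;0.3 -0.2 0 12.2 0 0 0;0.3 -0.2 0 12.2 0 0 0;0.3 -0.2 0 12.2 0 0 0"
}}

```text
time_s: 28.93
eef_pos: [457.4, 240.2, 122.2]
ee_rot: [0.001, -0.004, 1.0, 0.0]
force: [0.3, -0.1, -1.3]
grip_width: 0.499
grip_force: 36.5
```

Request:
{"fn": "step_arm", "kwargs": {
  "commands": "0.3 0 0 0.1 0 0 0;0.3 0 0 0.2 0 0 0;0.3 0 0 0.2 0 0 0;0.3 0 0 0.2 0 0 0"
}}

```text
time_s: 29.27
eef_pos: [457.4, 240.2, 120.2]
ee_rot: [0.001, -0.004, 1.0, 0.0]
force: [-0.6, -0.7, 5.7]
grip_width: 0.498
grip_force: 37.1
```

Request:
{"fn": "step_arm", "kwargs": {
  "commands": "0.5 0 0 0 0 0 0;0.7 0 0 0 0 0 0;0.9 0 0 0 0 0 0;1 0 0 0 0 0 0;1 0 0 -3 0 0 0;1 0 0 -7 0 0 0;1 0 0 -11 0 0 0;1 -7.1 -36.7 -11.5 0 0 0;1 -7.1 -36.7 -11.5 0 0 0;1 -7.1 -36.7 -11.5 0 0 0;1 -7.1 -36.7 -11.5 0 0 0;1 -7.1 -36.7 -11.5 0 0 0;1 -7.1 -36.7 -11.5 0 0 0;1 -7.1 -36.7 -11.5 0 0 0;1 -7.1 -36.7 -11.5 0 0 0;1 -7.1 -36.7 -11.5 0 0 0;1 -7.1 -36.7 -11.5 0 0 0;1 -7.1 -36.7 -11.5 0 0 0;1 -7.1 -36.7 -11.5 0 0 0;1 -7.1 -36.7 -11.5 0 0 0"
}}

```text
time_s: 30.93
eef_pos: [530.8, -125.1, 234.3]
ee_rot: [-0.0, -0.005, 1.0, 0.0]
force: [0.5, 0.5, 0.2]
grip_width: 1.0
grip_force: 0.0
```

```bash
python3 t.py 531,-126,98; python3 look.py w12 bottle_teal
python3 - <<'E'
from h import *
np.set_printoptions(precision=1,suppress=True)
im=cv2.imread('pics/w12.png')
for r in trace('wrist','bottle_teal')[:1]:
    print(r['score'],r['rect'])
    m=r['mask'];g=cv2.cvtColor(im,cv2.COLOR_BGR2HSV);w=(m&(g[...,1]<60)&(g[...,2]>110)).astype(np.uint8)
    ys,xs=np.nonzero(w);
    if len(xs): print('white',xs.mean(),ys.mean(),len(xs),xs.min(),xs.max(),ys.min(),ys.max(),atz('wrist',(xs.mean(),ys.mean()),115))
for p in ((250,0),):pass
E
```

```text
pos [ 530.81 -125.09  234.3 ] q [-0.45  0.37  1.46  0.    1.32 -2.03] 
 [[-1.   -0.01 -0.  ]
 [-0.01  1.    0.  ]]
[531.0, -126.0, 98.0] [-0.02 -0.09 13.63]
30.9333 [ 530.8 -125.1  234.3]
bottle_teal [251.6 173. ] 0.67 [ 533.6 -125.4    0. ]
```

Request:
{"fn": "step_arm", "kwargs": {
  "commands": "1 -0.1 -0.1 4 0 0 0;1 -0.1 -0.1 8 0 0 0;1 -0.1 -0.1 11 0 0 0;1 -0.1 -0.1 12.8 0 0 0;1 -0.1 -0.1 13.6 0 0 0;1 -0.1 -0.1 13.7 0 0 0;1 -0.1 -0.1 13.7 0 0 0;0.7 -0.1 -0.1 13.7 0 0 0;0.5 -0.1 -0.1 13.7 0 0 0;0.3 -0.1 -0.1 13.7 0 0 0;0.3 -0.1 -0.1 13.7 0 0 0;0.3 -0.1 -0.1 13.7 0 0 0;0.3 -0.1 -0.1 13.7 0 0 0;0.3 -0.1 -0.1 12 0 0 0;0.3 -0.1 -0.1 8 0 0 0;0.3 -0.1 -0.1 4 0 0 0;0.3 -0.1 -0.1 0 0 0 0;0.3 -0.1 -0.1 -1 0 0 0;0.3 -0.1 -0.1 -1 0 0 0",
  "newtons": 35
}}

```text
time_s: 32.67
eef_pos: [532.8, -127.7, 247.5]
ee_rot: [0.003, -0.004, 1.0, -0.001]
force: [-0.0, 0.2, -2.4]
grip_width: 0.5
grip_force: 36.1
```

```bash
python3 t.py 463.7,149.5,240; python3 look.py w13 bottle_teal
python3 - <<'E'
from h import *
for r in trace('wrist','bottle_teal')[:1]: print(r['score'],r['rect'])
s=sense();print(s['grip_width'],s['grip_force'],s['force'])
E
```

```text
pos [ 532.83 -127.69  247.48] q [-0.45  0.36  1.43 -0.    1.34 -2.03] 
 [[-1.   -0.01  0.01]
 [-0.01  1.   -0.  ]]
[463.7, 149.5, 240.0] [ 6.69 27.78  0.63]
32.6667 [ 532.8 -127.7  247.5]
0.83 [252.1, 251.2, 81.5, 147.9]
0.5059443508135253 36.08420491218567 [ 0.03009781 -0.27325819 -0.73608453]
```

Request:
{"fn": "step_arm", "kwargs": {
  "commands": "0.3 6.7 27.8 0.5 0 0 0;0.3 6.7 27.8 0.5 0 0 0;0.3 6.7 27.8 0.5 0 0 0;0.3 6.7 27.8 0.5 0 0 0;0.3 6.7 27.8 0.5 0 0 0;0.3 6.7 27.8 0.5 0 0 0;0.3 6.7 27.8 0.5 0 0 0;0.3 6.7 27.8 0.5 0 0 0;0.3 6.7 27.8 0.5 0 0 0;0.3 6.7 27.8 0.5 0 0 0;0.3 6.7 27.8 0.5 0 0 0;0.3 6.7 27.8 0.5 0 0 0"
}}

```text
time_s: 33.82
eef_pos: [462.9, 149.1, 238.8]
ee_rot: [-0.0, -0.003, 1.0, -0.0]
force: [-0.3, -0.4, -0.9]
grip_width: 0.494
grip_force: 36.3
```

```bash
python3 t.py 463.7,149.5,112; python3 look.py w14 bottle_honey,bottle_teal,tray
python3 - <<'E'
from h import *
for l in ('bottle_teal','bottle_honey'):
  for r in trace('wrist',l)[:1]: print(l,r['score'],r['rect'])
s=sense();print(s['eef_pos'],s['grip_width'],s['grip_force'],s['force'])
E
```

```text
pos [462.91 149.09 238.79] q [ 0.07  0.24  1.62 -0.    1.28 -1.51] 
 [[-1.   -0.01 -0.  ]
 [-0.01  1.   -0.  ]]
[463.7, 149.5, 112.0] [-0.09  0.04 12.68]
33.8167 [462.9 149.1 238.8]
bottle_honey [318.8 167.6] 0.82 [458.4 239.9   0. ]
bottle_teal [253.5 199.4] 0.86 [504.  151.9   0. ]
tray [284.9 183.9] 0.7 [478.5 193.7  12. ]
bottle_teal 0.56 [253.8, 252.9, 85.9, 147.2]
bottle_honey 0.87 [339.2, 186.5, 71.1, 60.0]
[462.73488699 149.85986476 239.26742042] 0.5005499068653979 36.31669878959656 [ 0.41398357 -0.10868046 -1.47005969]
```

Request:
{"fn": "step_arm", "kwargs": {
  "commands": "0.3 -0.1 0 4 0 0 0;0.3 -0.1 0 8 0 0 0;0.3 -0.1 0 10.5 0 0 0;0.3 -0.1 0 11.5 0 0 0;0.3 -0.1 0 12.2 0 0 0;0.3 -0.1 0 12.6 0 0 0;0.3 -0.1 0 12.8 0 0 0;0.3 -0.1 0 12.8 0 0 0;0.3 -0.1 0 12.8 0 0 0"
}}

```text
time_s: 34.87
eef_pos: [464.3, 150.2, 112.3]
ee_rot: [0.001, -0.004, 1.0, 0.0]
force: [0.3, -0.3, -0.8]
grip_width: 0.498
grip_force: 36.4
```

Request:
{"fn": "step_arm", "kwargs": {
  "commands": "0.3 0 0 0.1 0 0 0;0.3 0 0 0.2 0 0 0;0.3 0 0 0.3 0 0 0;0.3 0 0 0.3 0 0 0"
}}

```text
time_s: 35.2
eef_pos: [464.7, 150.3, 110.3]
ee_rot: [0.002, -0.004, 1.0, 0.0]
force: [-3.2, -0.3, 14.7]
grip_width: 0.501
grip_force: 38.1
```

Request:
{"fn": "step_arm", "kwargs": {
  "commands": "0.5 0 0 -0.1 0 0 0;0.7 0 0 -0.1 0 0 0;0.9 0 0 -0.1 0 0 0;1 0 0 -0.1 0 0 0;1 0 0 -3 0 0 0;1 0 0 -7 0 0 0;1 0 0 -11 0 0 0;1 0 0 -14 0 0 0;1 -16.7 5.4 -22 0 0 1.445;1 -16.7 5.4 -22 0 0 1.445;1 -16.7 5.4 -22 0 0 1.445;1 -16.7 5.4 -22 0 0 1.445;1 -16.7 5.4 -22 0 0 1.445;1 -16.7 5.4 -22 0 0 1.445;1 -16.7 5.4 -22 0 0 1.445;1 -16.7 5.4 -22 0 0 1.445;1 -16.7 5.4 -22 0 0 1.445;1 -16.7 5.4 -22 0 0 1.445;1 -16.7 5.4 -22 0 0 1.445;1 -16.7 5.4 -22 0 0 1.445"
}}

```text
time_s: 36.87
eef_pos: [630.2, 205.5, 327.9]
ee_rot: [-0.0, 0.661, 0.751, -0.0]
force: [1.0, -0.1, 0.5]
grip_width: 1.002
grip_force: 0.0
```

```bash
cat > chk.py <<'E'
from h import *
np.set_printoptions(precision=1,suppress=True)
for c in ('scene','top'):
    capture(c)
    for l,z in (('tape',12),('cup_stack',47),('mat',4),('bottle_honey',80),('bottle_teal',70),('hood_center',203)):
        for r in trace(c,l)[:2]:
            if r['score']>.4: print(c,l,round(r['score'],2),np.array(r['rect']),atz(c,r['rect'][:2],z))
E
python3 chk.py; python3 look.py w15 collar_grip,tab_left_face,hood_center,bottle_honey,bottle_teal; python3 t.py 631.5,205.5,229
python3 - <<'E'
from h import *
np.set_printoptions(precision=2,suppress=True)
im=cv2.imread('pics/w15.png');hsv=cv2.cvtColor(im,cv2.COLOR_BGR2HSV)
m=cv2.inRange(hsv,(22,150,120),(34,255,255))
n,l,st,ce=cv2.connectedComponentsWithStats(m)
for i in range(1,n):
    if st[i,4]>60: print(st[i],ce[i],atz('wrist',ce[i],241))
E
```

```text
scene tape 0.47 [303.4 245.5   9.6   9.2] [ 477.9 -372.7   12. ]
scene cup_stack 0.77 [291.5 238.1  13.3  18.2] [ 445.1 -329.5   47. ]
scene mat 0.96 [299.9 253.2  48.1  22.7] [ 431.5 -391.5    4. ]
scene bottle_honey 0.65 [209.9 187.6   7.5  29.1] [460.1 241.3  80. ]
scene bottle_honey 0.59 [219.5 194.9   8.8  27.1] [443.4 147.3  80. ]
scene bottle_teal 0.66 [220.6 195.6   6.   26.3] [454.2 151.6  70. ]
scene bottle_teal 0.51 [330.  266.4  18.7  25. ] [ 376.7 -587.1   70. ]
scene hood_center 0.78 [226.1 154.4  36.6  17.3] [620.  286.9 203. ]
top tape 0.41 [168.5 182.2  55.   40.7] [732.5 304.4  12. ]
top cup_stack 0.6 [325.6 180.2  10.8  17.7] [ 459.5 -332.1   47. ]
top mat 0.93 [331.  184.6  40.8  33.1] [ 450.2 -362.     4. ]
top bottle_honey 0.65 [325.4 155.1  13.1  21.1] [ 559.7 -377.5   80. ]
top hood_center 0.59 [168.4 182.5  51.8  43.4] [611.3 309.9 203. ]
37.5667 [630.2 205.5 328.3]
collar_grip [249.6 199. ] 0.81 [627.  206.5 226. ]
tab_left_face [283.  195.7] 0.72 [655.5 213.4 226. ]
bottle_honey [145.9 124.1] 0.61 [451.1 241.8   0. ]
bottle_teal [148.9 185.3] 0.79 [459.  140.3   0. ]
bottle_teal [127.5 262.4] 0.63 [424.1 -13.5   0. ]
pos [630.22 205.5  328.31] q [ 0.14  0.62  0.84 -0.    1.69  0.  ] 
 [[-0.13  0.99  0.  ]
 [ 0.99  0.13 -0.  ]]
[631.5, 205.5, 229.0] [-0.02  0.13  9.93]
[281 189   6  29 152] [283.86 203.41] [655.03 210.98 241.  ]
[222 190   6  29 148] [224.4  204.11] [606.65 203.87 241.  ]
[270 191  10  16 157] [274.52 198.45] [646.76 214.16 241.  ]
[229 192  10  16 141] [233.16 199.23] [613.31 208.99 241.  ]
[243 286  28  19 146] [259.42 292.01] [646.89 125.   241.  ]
```

Run:
```python
from h import *
a=snap('scene','s2')[215:280,255:345];b=snap('top','t2')[150:215,290:380]
f=lambda i:cv2.resize(i[:,:,::-1],(390,282),interpolation=cv2.INTER_CUBIC)
p=snap('scene');c=p[165:230,180:270]; d=snap('top')[195:260,180:270]
cv2.imwrite('pics/mat2.png',np.vstack([np.hstack([f(a),f(b)]),np.hstack([f(c),f(d)])]))
for c in('scene','top'): print(proj(c,[449,-411,20]),proj(c,[470,-380,20]))
```

```text
[306.12033579 250.38302056] [303.64329603 245.44485039]
[341.49605525 179.39943761] [333.10258429 177.92953781]
```

View pics/mat2.png

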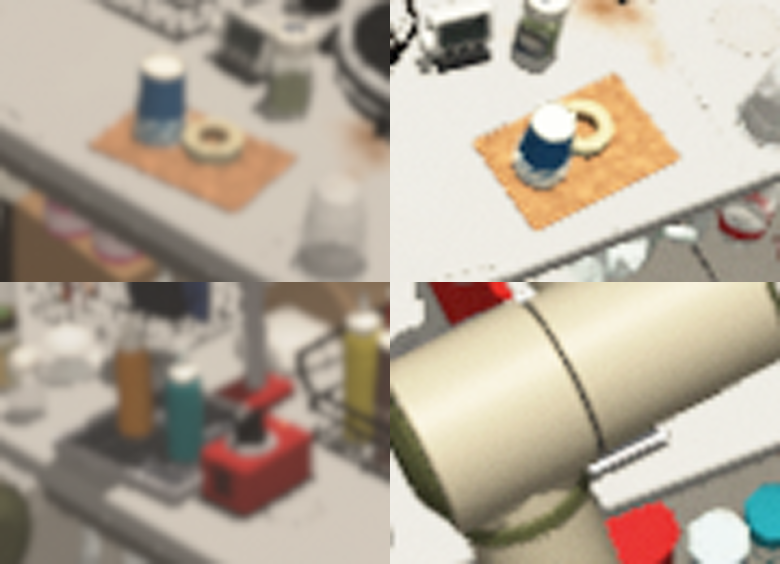

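Request:
{"fn": "step_arm", "kwargs": {
  "commands": "1 0 0.1 3 0 0 0;1 0 0.1 6 0 0 0;1 0 0.1 9 0 0 0;1 0 0.1 10 0 0 0;1 0 0.1 10 0 0 0;0.6 0 0.1 10 0 0 0;0.6 0 0.1 10 0 0 0;0.4 0 0.1 10 0 0 0;0.3 0 0.1 10 0 0 0;0.3 0 0.1 10 0 0 0;0.3 0 0.1 10 0 0 0;0.3 0 0.1 10 0 0 0",
  "newtons": 40
}}

```text
time_s: 39.07
eef_pos: [631.4, 205.7, 231.7]
ee_rot: [0.001, 0.658, 0.753, 0.001]
force: [-5.7, -1.7, 11.9]
grip_width: 0.44
grip_force: 42.5
```

```bash
python3 t.py; python3 look.py w16 collar_grip
python3 - <<'E'
from h import *
s=sense();print(s['force'],s['wrist_torque'],s['grip_width'])
E
```

```text
pos [631.36 205.72 231.7 ] q [ 0.14  0.64  1.04 -0.    1.46  0.  ] 
 [[-0.13  0.99  0.  ]
 [ 0.99  0.13  0.  ]]
39.0667 [631.4 205.7 231.7]
collar_grip [248.2 253.6] 0.83 [628.7 205.1 226. ]
[-4.98552839 -2.00407658 11.7336734 ] [-0.28950975  1.00227614  0.3176064 ] 0.43993481621074443
```

Request:
{"fn": "step_arm", "kwargs": {
  "commands": "0.3 0 0 0 0 0 -0.06;0.3 0 0 0 0 0 -0.18;0.3 0 0 0 0 0 -0.3;0.3 0 0 0 0 0 -0.42;0.3 0 0 0 0 0 -0.54;0.3 0 0 0 0 0 -0.66;0.3 0 0 0 0 0 -0.78;0.3 0 0 0 0 0 -0.9;0.3 0 0 0 0 0 -1.02;0.3 0 0 0 0 0 -1.14;0.3 0 0 0 0 0 -1.26;0.3 0 0 0 0 0 -1.38;0.3 0 0 0 0 0 -1.5;0.3 0 0 0 0 0 -1.5;0.3 0 0 0 0 0 -1.5"
}}

```text
time_s: 40.42
eef_pos: [631.7, 206.2, 231.7]
ee_rot: [0.002, -0.032, 0.999, 0.001]
force: [-2.7, 0.9, 10.7]
grip_width: 0.438
grip_force: 41.9
```

```bash
python3 t.py
python3 - <<'E'
from h import *
s=sense();print(s['force'],s['wrist_torque'],s['grip_width'])
E
```

```text
pos [631.75 206.17 231.75] q [ 0.14  0.64  1.04  0.    1.45 -1.5 ] 
 [[-1.   -0.06  0.  ]
 [-0.06  1.    0.  ]]
[-2.72940769  0.86141623 10.67936137] [ 0.2116179   0.54157491 -0.01622149] 0.43838260493177816
```

Request:
{"fn": "step_arm", "kwargs": {
  "commands": "0.3 0 0 0 0 0 -0.03;0.3 0 0 0 0 0 -0.05;0.3 0 0 0 0 0 -0.05"
}}

```text
time_s: 40.67
eef_pos: [631.7, 206.2, 231.7]
ee_rot: [0.002, -0.056, 0.998, 0.001]
force: [-3.2, 2.7, 10.8]
grip_width: 0.44
grip_force: 42.2
```

Run:
```python
from h import *
s=sense();print(s['force'],s['wrist_torque'],s['grip_width'],s['joints'][5])
```

```text
[-3.15351872  2.7368002  10.81731444] [ 0.35651589  0.62251013 -1.23787555] 0.4398854541976831 -1.5441653951681267
```

Request:
{"fn": "step_arm", "kwargs": {
  "commands": "0.6 0 0 0 0 0 -0.05;0.9 0 0 0 0 0 0;1 0 0 0 0 0 0;1 0 0 -3 0 0 0;1 0 0 -7 0 0 0;1 0 0 -11 0 0 0;1 17.8 -13.6 -11 0 0 1.55;1 17.8 -13.6 -11 0 0 1.55;1 17.8 -13.6 -11 0 0 1.55;1 17.8 -13.6 -11 0 0 1.55;1 17.8 -13.6 -11 0 0 1.55;1 17.8 -13.6 -11 0 0 1.55;1 17.8 -13.6 -11 0 0 1.55;1 17.8 -13.6 -11 0 0 1.55;1 17.8 -13.6 -11 0 0 1.55;1 17.8 -13.6 -11 0 0 1.55;1 17.8 -13.6 -11 0 0 1.55;1 17.8 -13.6 -11 0 0 1.55;1 17.8 -13.6 -11 0 0 1.55;1 17.8 -13.6 -11 0 0 1.55"
}}

```text
time_s: 42.33
eef_pos: [469.8, 50.4, 339.0]
ee_rot: [0.001, 0.658, 0.753, 0.0]
force: [0.4, -1.2, -0.1]
grip_width: 1.003
grip_force: 0.0
```

```bash
python3 t.py 470,51,300; python3 look.py w17 knob_grip,collar_grip,tab_left_face
python3 - <<'E'
from h import *
np.set_printoptions(precision=1,suppress=True)
for l in ('knob_grip','hood_center'):
    for r in trace('wrist',l)[:1]: print(l,r['score'],r['rect'])
for c in ('scene','top'):
    capture(c)
    for l,z in (('hood_center',182),('knob_grip',97),('collar_grip',226)):
        for r in spot_point(c,l)[:1]: print(c,l,round(r['score'],2),atz(c,r['xy'],z))
E
```

```text
pos [469.78  50.4  339.02] q [-0.14  0.14  1.48 -0.    1.52 -0.28] 
 [[-0.13  0.99  0.  ]
 [ 0.99  0.13 -0.  ]]
[470.0, 51.0, 300.0] [0.06 0.02 3.9 ]
42.3333 [469.8  50.4 339. ]
knob_grip [251.7 171.6] 0.56 [468.5  48.9  97. ]
collar_grip [481.7  32.4] 0.72 [628.5 207.4 226. ]
knob_grip 0.74 [253.3, 170.8, 33.2, 28.7]
hood_center 0.6 [365.1, 51.7, 293.9, 103.4]
scene hood_center 0.7 [492.  209.4 182. ]
scene knob_grip 0.61 [442.9  29.2  97. ]
scene collar_grip 0.57 [629.9 199.8 226. ]
top hood_center 0.96 [492.4 198.2 182. ]
top knob_grip 0.65 [469.4  49.7  97. ]
top collar_grip 0.86 [646.5 201.2 226. ]
```

Request:
{"fn": "step_arm", "kwargs": {
  "commands": "1 0 0 10 0 0 1.62;1 0 0 10 0 0 1.62;1 0 0 10 0 0 1.62;1 0 0 10 0 0 1.62;1 0 0 10 0 0 1.62;1 0 0 10 0 0 1.62;1 0 0 10 0 0 1.62;1 0 0 10 0 0 1.62;1 0 0 10 0 0 1.62;1 0 0 10 0 0 1.62;1 0 0 10 0 0 1.62;1 0 0 10 0 0 1.62;1 0 0 10 0 0 1.62;1 0 0 10 0 0 1.62;1 0 0 10 0 0 1.62"
}}

```text
time_s: 44.28
eef_pos: [469.7, 50.4, 238.3]
ee_rot: [-0.0, 0.999, 0.044, -0.0]
force: [0.4, 0.4, 0.5]
grip_width: 0.997
grip_force: 0.0
```

```bash
python3 look.py w18 knob_grip; python3 t.py 469.5,50,102
python3 - <<'E'
from h import *
np.set_printoptions(precision=1,suppress=True)
for r in trace('wrist','knob_grip')[:1]: print(r['score'],r['rect'])
im=cv2.imread('pics/w18.png');g=cv2.cvtColor(im,cv2.COLOR_BGR2HSV)
x,y=int(r['rect'][0]),int(r['rect'][1])
red=cv2.inRange(g,(0,150,60),(8,255,255))|cv2.inRange(g,(172,150,60),(180,255,255))
n,l,st,ce=cv2.connectedComponentsWithStats(red)
for i in range(1,n):
    if st[i,4]>2000:
        b=cv2.minAreaRect(np.argwhere(l==i)[:,::-1].astype(np.float32)); print(b,[atz('wrist',p,68)[:2] for p in cv2.boxPoints(b)])
# ascii of knob brightness
gr=cv2.cvtColor(im,cv2.COLOR_BGR2GRAY)
for row in range(y-44,y+45,5): print(''.join('%4d'%gr[row,c] for c in range(x-45,x+46,5)))
E
```

```text
44.2833 [469.7  50.4 238.3]
knob_grip [255.  187.8] 0.8 [469.9  49.5  97. ]
pos [469.7   50.43 238.29] q [-0.14  0.21  1.66  0.    1.27  1.34] 
 [[ 1.    0.09 -0.  ]
 [ 0.09 -1.    0.  ]]
[469.5, 50.0, 102.0] [-0.02  0.04 13.63]
0.65 [257.3, 184.9, 39.4, 44.2]
((129.7898406982422, 34.34733963012695), (69.17975616455078, 63.79172134399414), 86.18592071533203) [array([629.5, 214.4]), array([638.2, 154.6]), array([578.8, 150.4]), array([569.3, 213.9])]
((66.5, 181.0), (178.0, 133.0), 90.0) [array([540.4, 317.3]), array([552.3, 181.9]), array([345.9, 188.3]), array([331.7, 350.8])]
((257.0, 167.0), (104.0, 68.0), 90.0) [array([537.7,  88.9]), array([543.9,  18.1]), array([429. ,   3.7]), array([422.1,  82.2])]
  88 179  73  78  84  84  81  83  86  85  88  89  84  89  81  73 171 178 180
  81 180  48  77  82  83  81  79  83  78  87  88  89  88  81  75 182 189 199
  80 172  69  74  81  85  85  82  82  82  86  93  86  87  87  74 199 193 192
  80 159  72  70  78  82  81  67 217 215 206  68  85  86  87  70 195 195 193
  84 146  78  76  82  75 202 205 205 207 208 207 208  86  86  68 193 193 191
[... 301 characters left out ...]
188 187
  37  71  67  42  90  97  10  30  19  40  18  37  39 197 198  64 161 165 158
  39  62  68  38  87 100  13  10  24  40  23  33  36 201  92  56 181 157 157
  45  50  71  38  45  93  92  12  15 147  19   8  94  90  37  40 184 176 178
  36  48  79  37  42  32  68  78  16 141   0  94  93  41  37  31 179 179 178
  38  43  84  38  40  34  31  76   4 140  14  45  34  46  46  21 176 181 178
  37  34  85  36  43  41  45  38  32  37  46  42  45  47  48  22 179 179 179
  35  35  84  26  39  44  43  38  37  44  30  39  35  47  41 124 180 178 181
  38  44  87  92  81  85  75  54  55  55  55  61  95 106 172 179 177 180 181
  68  70  85  93  93  92  92  97  94  94  96  95 182 182 177 176 177 180 177
```

Request:
{"fn": "step_arm", "kwargs": {
  "commands": "0.6 0 0.2 4 0 0 0;0.6 0 0.2 8 0 0 0;0.6 0 0.2 11 0 0 0;0.6 0 0.2 13 0 0 0;0.6 0 0.2 13.5 0 0 0;0.6 0 0.2 13.5 0 0 0;0.4 0 0.2 13.5 0 0 0;0.3 0 0.2 13.5 0 0 0;0.2 0 0.2 13.5 0 0 0;0.05 0 0.2 13.5 0 0 0;0.05 0 0.2 13.5 0 0 0;0.05 0 0.2 13.5 0 0 0",
  "newtons": 40
}}

```text
time_s: 45.43
eef_pos: [470.8, 46.9, 104.9]
ee_rot: [0.002, 0.999, 0.043, 0.001]
force: [-2.6, -10.5, 6.9]
grip_width: 0.153
grip_force: 42.0
```

```bash
python3 t.py
python3 - <<'E'
from h import *
s=sense();print(s['force'],s['wrist_torque'],s['grip_width'])
E
```

```text
pos [470.8   46.88 104.87] q [-0.15  0.37  1.83 -0.    0.93  1.34] 
 [[ 1.    0.09  0.  ]
 [ 0.09 -1.   -0.  ]]
[ -2.64328137 -10.53120001   6.85558891] [-1.68521186  0.37881983 -0.08765281] 0.15277670677808167
```

Request:
{"fn": "step_arm", "kwargs": {
  "commands": "0.05 0 0.2 0 0 0 0.05;0.05 0 0.25 0 0 0 0.15;0.05 0 0.25 0 0 0 0.27;0.05 0 0.25 0 0 0 0.39;0.05 0 0.25 0 0 0 0.51;0.05 0 0.25 0 0 0 0.63;0.05 0 0.25 0 0 0 0.75;0.05 0 0.25 0 0 0 0.87;0.05 0 0.25 0 0 0 0.99;0.05 0 0.25 0 0 0 1.03;0.05 0 0.25 0 0 0 1.06;0.05 0 0.25 0 0 0 1.06;0.05 0 0.25 0 0 0 1.06"
}}

```text
time_s: 46.52
eef_pos: [471.3, 47.1, 105.0]
ee_rot: [-0.002, 0.884, -0.467, 0.002]
force: [1.7, 10.4, 5.9]
grip_width: 0.153
grip_force: 49.0
```

```bash
python3 t.py
python3 - <<'E'
from h import *
s=sense();print(s['force'],s['wrist_torque'],s['grip_width'])
E
```

```text
pos [471.25  47.14 104.97] q [-0.15  0.37  1.83  0.    0.93  2.39] 
 [[ 0.56 -0.83  0.  ]
 [-0.83 -0.56  0.  ]]
[ 1.74546959 10.35166849  5.94381424] [ 1.6437616  -0.37210957  1.04914771] 0.15340195775007212
```

Request:
{"fn": "step_arm", "kwargs": {
  "commands": "0.5 0 0 0 0 0 1.0;1 0 0 0 0 0 0;1 0 0 0 0 0 0;1 0 0 0 0 0 0;1 0 0 0 0 0 0;1 0 0 -3 0 0 0;1 0 0 -7 0 0 0;1 0 0 -11 0 0 0;1 0 0 -15 0 0 0;1 0 0 -19 0 0 0;1 0 0 -23 0 0 0;1 0 0 -23 0 0 0"
}}

```text
time_s: 47.52
eef_pos: [471.6, 45.7, 340.9]
ee_rot: [-0.002, 0.883, -0.469, 0.006]
force: [0.5, -0.0, 0.2]
grip_width: 0.998
grip_force: 0.0
```

```bash
python3 chk.py; python3 look.py w19 knob_grip,collar_grip,tab_left_face,hood_center,bottle_teal,bottle_honey
python3 - <<'E'
from h import *
np.set_printoptions(precision=1,suppress=True)
im=cv2.imread('pics/w19.png');g=cv2.cvtColor(im,cv2.COLOR_BGR2GRAY)
hsv=cv2.cvtColor(im,cv2.COLOR_BGR2HSV)
x,y=[int(v) for v in spot_point('wrist','knob_grip')[0]['xy']]
for row in range(y-30,y+31,4): print(''.join('%4d'%g[row,c] for c in range(x-30,x+31,4)))
m=cv2.inRange(hsv,(22,150,120),(34,255,255))
n,l,st,ce=cv2.connectedComponentsWithStats(m)
for i in range(1,n):
    if st[i,4]>30: print(st[i],ce[i],atz('wrist',ce[i],241))
E
```

```text
scene cup_stack 0.72 [291.  239.2  14.2  18.9] [ 437.1 -333.5   47. ]
scene mat 0.72 [300.8 252.9  48.6  22.5] [ 435.9 -392.9    4. ]
scene bottle_honey 0.72 [208.6 188.4   2.9  26.5] [449.7 239.4  80. ]
scene bottle_teal 0.72 [329.4 269.   18.5  25. ] [ 361.7 -595.2   70. ]
scene bottle_teal 0.52 [220.  196.9   6.   26.2] [443.1 143.7  70. ]
scene hood_center 0.72 [226.6 163.6  36.7  25. ] [544.3 199.6 203. ]
top tape 0.5 [245.4 203.5   6.5  14.8] [503.5  28.7  12. ]
top tape 0.45 [336.5 180.1  11.7  10.1] [ 457.9 -392.3   12. ]
top cup_stack 0.57 [324.9 181.4  12.5  21.6] [ 455.2 -326.5   47. ]
top mat 0.67 [332.6 184.8  43.9  35.3] [ 446.6 -368.1    4. ]
top bottle_honey 0.65 [202.3 224.4  13.2  19.1] [448.4 238.4  80. ]
top bottle_honey 0.64 [326.8 180.4  11.3  21.5] [ 441.1 -322.5   80. ]
top bottle_teal 0.72 [220.6 217.1  10.1  18.9] [455.6 157.6  70. ]
top hood_center 0.88 [203.1 188.6  37.9  57.5] [533.6 193.2 203. ]
48.2167 [470.1  45.9 333.2]
knob_grip [248.7 169.4] 0.64 [475.2  49.   97. ]
collar_grip [ 12.  242.6] 0.93 [631.9 210.2 226. ]
collar_grip [111.2 361.3] 0.53 [4
[... 629 characters left out ...]
 189  30  44
  79  79  80  75 199  87  15  22  44  52  19   8 173 198  41  47
  51  68  74  80 198 199  31  36  18  23 201  32  32 129  42  44
  78 176  46  70  75 196 164  34  39  34  23  53  40  41  45  33
  78  85  29 185  59  63 197 191 211  99 101  97  38  47  28  41
  82  87  43  36  34  75  35  34  63  65  44  43  38  39  41  66
  99  95  31  43  39  40  44  78  36  43  40  33  38  45  24  96
  83  88  45  40  42  40  39  34  53  55  38  46  34  28  95  93
  78  81  34  41  71  69  54  39  41  44  82  44  33  59  96  93
[109  60  25  26 118] [124.7  69.9] [605.6  15.2 241. ]
[  0 220  23  15 132] [ 10.6 227.2] [630.3 182.8 241. ]
[  0 271   7   7  35] [  2.8 274.2] [619.6 231.1 241. ]
```

```bash
python3 -c "
from rig import *
print(finish_job())"
```

```text
the job is handed in; nothing more can be done
None
```

The job is handed in (no verdict came back): tape and cups on the cork mat, the two bottles that were out (amber and teal) upright on the plate, hood locked back over it and the start knob twisted to its stop and sprung back; the tape got knocked a few centimetres but still lies flat on the mat.

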